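# Lock the shop's padlocks away in the dial-coded box

## Robot

A 7-joint arm with a two-finger parallel gripper is mounted at the origin on the work surface. World frame = base frame: x ahead of the robot, y to its left, z up, the work surface at z = 0. Lengths are in m, angles in rad, forces in N, time in s.
With the tool pointing down it reaches from about 0.4 to 0.85 m from the base axis. Payload 4.4 kg.
Tool frame: the origin (TCP) lies at the very end of the fingers, on their centre line; the grasp point (between the pads) lies 19 mm behind it (pinch_z is the distance from the TCP to the grasp point, in m); y points along the fingers, x is the direction in which the jaws open and shut, and the axes are right-handed (so a half turn about y gives the same grasp; the last joint's range is limited). The gripper opens to 94 mm and grips with 3 to 60 N. Pads are 16 mm wide; open, the fingers measure 119 mm over their backs; the gripper's body (75 mm by 177 mm) begins 78 mm behind the grasp point.
Start: joints at [1.189, 0.628, 0.038, 1.517, -0.027, 0.996, -0.02], TCP at [0.202, -0.618, 0.183] pointing down, gripper open.
Joint ranges: [-3.06, 3.06], [-0.37, 2.12], [-1.25, 1.32], [0.18, 2.47], [-1.1, 4.24], [0.23, 1.98], [-2.94, 2.94]. Speed limits (rad/s): [2.57, 2.57, 3.14, 3.14, 3.14, 3.14, 3.14].

## Interface

Orientations are given as a unit quaternion [w, x, y, z].
In Python, from bench import state, grab_frame, camera_params, hand_in, pinch_z gives the robot as it stands.
- The arm moves only by the shell command python3 -m creep 'ROWS' [OPENING] [FORCE]. ROWS is JSON, a list of rows, each an object with "delta_pos": the shift along the tool's x, y, z in m, a list of three; "yaw": the turn about the tool's y in rad. In form: [{"delta_pos": [x, y, z], "yaw": yaw}, ...]. A call has 1 to 10 rows; each row is the pose to reach, as a shift and turn from the pose measured when the call began, along the tool's axes at that moment; what a row does not reach only later rows make up. A row lasts 1/8 s, in which the tool goes at most 62.5 mm and 10.7 degrees, less where a joint would pass 70% of its speed; a pose out of reach is approached as far as the arm can. A call with a gripper value outside its range is refused whole. OPENING is the finger opening in m, from 0 to 0.094, set as the call begins (- or left out, the last holds). The fingers move at their own pace and stop on an object; FORCE is the grip in N (left out, the last holds). Time passes only in rows, so rows that repeat a pose let the fingers close. It gives the time, the measured TCP pose, the force and the opening at its end, in the units of the state.
- state(): the state, without advancing time (a new reading comes with each control period).
- grab_frame(name): name is "side" or "top" or "wrist"; returns the picture (400x640x3 uint8, blue, green, red); there is no depth.
- camera_params(name): a dict with "fovy" (degrees; the focal length in pixels is half the picture's height over the tangent of half this angle, whatever the lens; pixels are square), "cx", "cy" (the principal point, pixels), "pose" (4x4, takes a point from camera to world coordinates). Camera axes: x right, y down, z forward; pixel columns grow to the right and rows downward; lengths in m; the calibration is good to about 2 mm. A picture is of the moment at which its call begins: read the wrist's pose just before it. camera_params takes no time and is no camera call; for the wrist camera it gives the pose at the moment of the call.
- hand_in(): hands the job in, once; it reports no verdict.
The state is a dict: "time_s": time; "joint_positions": joint angles; "qvel": joint speeds; "effort": joint torques, N m; "eef_pos": TCP position; "tcp_rot": TCP orientation; "ft_force": force on the tool from outside, world axes, zero at the start; "ft_torque": the same for the moment, N m; "grip_width": finger opening in m.
Only numpy, scipy, OpenCV 4.12 (cv2) and the standard library are available. Lean on these libraries where they do the work, as an engineer would, in place of code of your own. Each camera call takes 0.05 s, during which the arm holds its last target. There are 200 camera calls.

## Task

Lock the padlocks away: set the three dials of the lockbox to left 2, middle 5, right 3, then swing the locking bar fully clear and lay every padlock from the carousel flat on the floor of the box, turning the carousel by its knob to bring each one to the opening in its wire guard; leave the door-lock cylinders on the carousel. When all padlocks are in, swing the bar fully back across the box, and finally turn the left dial back to zero, leaving the other two on their numbers. Never move the bar while the code is off, and do not disturb the mug or the bin.

Things in the scene. Friction and masses are not known exactly. Their poses are not given: they have to be found in the camera images.
- lockbox: grey steel lockbox fixed to the bench. Origin on the bench; x points away from the robot, y to the left (some yaw). Open box: outside x -24 to +104, y -134 to +134 mm, walls 4 mm, rim 70 mm and inner floor 6 mm above the bench. Dial deck, 35 mm high: x -114 to -24 mm, dials at x = -69, y = +85 (left), 0 (middle), -85 mm (right)
- lockbox_floor (a point): middle of the lockbox's inner floor (inside 120 mm along x, 260 mm along y; axes as lockbox)
- dial_left (a joint): clockwise angle (from above) of the left dial, rad: 0 = pointer at the zero tick (long, thick, on the robot's side of the dial); eight white ticks for 0 to 7 count clockwise, one number per 0.785 rad, so number 2 is 1.571 rad. Stops at 0 and 5.6; light friction, stays where left
- dial_middle (a joint): clockwise angle (from above) of the middle dial, rad: 0 = pointer at the zero tick (long, thick, on the robot's side of the dial); eight white ticks for 0 to 7 count clockwise, one number per 0.785 rad, so number 5 is 3.927 rad. Stops at 0 and 5.6; light friction, stays where left
- dial_right (a joint): clockwise angle (from above) of the right dial, rad: 0 = pointer at the zero tick (long, thick, on the robot's side of the dial); eight white ticks for 0 to 7 count clockwise, one number per 0.785 rad, so number 3 is 2.356 rad. Stops at 0 and 5.6; light friction, stays where left
- dial_left_grip (a point): grip point on the left dial's vertical axis, 65 mm above the bench. The dial: a black 50 mm disc (top 22 mm below this point) with an upright bar across it, 42 mm long, 14 mm wide, from the disc to 8 mm above this point. x runs along the bar; the pointer end (white stripe) is at -x. Turns with the dial
- dial_middle_grip (a point): grip point on the middle dial's vertical axis, 65 mm above the bench. The dial: a black 50 mm disc (top 22 mm below this point) with an upright bar across it, 42 mm long, 14 mm wide, from the disc to 8 mm above this point. x runs along the bar; the pointer end (white stripe) is at -x. Turns with the dial
- dial_right_grip (a point): grip point on the right dial's vertical axis, 65 mm above the bench. The dial: a black 50 mm disc (top 22 mm below this point) with an upright bar across it, 42 mm long, 14 mm wide, from the disc to 8 mm above this point. x runs along the bar; the pointer end (white stripe) is at -x. Turns with the dial
- bar (a joint): angle of the locking bar, rad: 0 = across the box (locked), growing clockwise seen from above to its stop at 1.42 = fully clear, alongside the box's left (+y) wall. It stays where it is left; about 0.15 N m of friction
- bar_hinge (a point): the bar's vertical hinge axis, at the box's far left corner, 87 mm above the bench. The flat steel bar is 240 mm long, 22 mm wide, its faces 82 and 92 mm above the bench (it passes over the dials)
- bar_post (a point): grip point on the bar's handle, an upright black round post of 18 mm diameter, 170 mm from the hinge: 126 mm above the bench. The post reaches from the bar's top (92 mm) to 141 mm above the bench
- carousel_base: foot and wire guard of the carousel, fixed. Origin on the bench on the turning axis; -x points to the opening. The flat guard of 6 mm steel rods, 82 to 88 mm above the bench, spans x -173 to +183, y -200 to +200 mm on four thin posts, but is open over the front bay: y -101 to +101 mm, from the front edge to x = +35 mm. A padlock is free to take from above when its origin is within 15 degrees of -x
- carousel (a joint): angle of the turntable, rad, counter-clockwise from above; turns either way (stops at +/-9.5), light friction, stays where left. White 376 mm disc, floor 35 mm above the bench, six 60-degree bays parted by ribs 8 mm high, rim 8 mm high. Reads 0 at the start, in whatever position that is. Things lie about 130 mm from the axis
- carousel_knob (a point): middle of the carousel's blue knob, on the turning axis, 130 mm above the bench: an upright bar 46 mm long (along this frame's x axis), 16 mm wide, 36 mm high (top 18 mm above this point), turning with the table, above the guard
- padlock1: brass padlock lying flat at any yaw in a bay, 80 x 46 x 22 mm, 0.18 to 0.36 kg; may be absent. Origin: middle of the underside. x runs lengthwise to the shackle: the solid body (48 x 46 x 22 mm) spans x -40 to +8 mm (middle -16), the 8 mm thick shackle +6 to +40 mm
- padlock2: brass padlock lying flat at any yaw in a bay, 80 x 46 x 22 mm, 0.18 to 0.36 kg; may be absent. Origin: middle of the underside. x runs lengthwise to the shackle: the solid body (48 x 46 x 22 mm) spans x -40 to +8 mm (middle -16), the 8 mm thick shackle +6 to +40 mm
- padlock3: brass padlock lying flat at any yaw in a bay, 80 x 46 x 22 mm, 0.18 to 0.36 kg; may be absent. Origin: middle of the underside. x runs lengthwise to the shackle: the solid body (48 x 46 x 22 mm) spans x -40 to +8 mm (middle -16), the 8 mm thick shackle +6 to +40 mm
- cylinder1: steel door-lock cylinder (70 mm long, 33 mm wide, 17 mm thick) lying flat in a bay of the carousel; to be left on the carousel. Origin: middle of its underside
- cylinder2: steel door-lock cylinder (70 mm long, 33 mm wide, 17 mm thick) lying flat in a bay of the carousel; to be left on the carousel. Origin: middle of its underside
- mug: white ceramic mug, 80 mm wide, 90 mm high, bystander; origin at the middle of its underside
- blank_bin: grey plastic bin, 80 x 160 x 50 mm, bystander; origin at the middle of its underside

How it is judged:
By the outcome, as a careful person would: the job done as asked, in the order asked, and still so for the second after the job is handed in, with the robot touching nothing.
Of padlock1, padlock2, padlock3 only 2 to 3 are there at a start; the rules pass over those that are not, and their reading is None.
At some moment in a run one of padlock1, padlock2, padlock3 may be knocked a few centimetres aside while the robot is not near it.
It also fails if it takes over 210 s, if anything falls off the work surface, if the arm or the gripper's body presses on something with over 40 N, if the wrist force passes 120 N, or if a joint passes its speed limit or range.

## Working session

There is one attempt and no reset: what is moved stays moved. The work goes in short steps, Python scripts to look and compute and a shell command to move; the robot and the scene stay as the last step left them, time stands still between calls to the robot, and variables do not carry over. Pictures are saved under pics/ and viewed, about 12 in all and at most 16, crops included, and the job is handed in when it is done.

```bash
ls; mkdir -p pics; python3 - <<'E'
from bench import *
import cv2
s=state(); print({k:s[k] for k in ('time_s','eef_pos','tcp_rot','grip_width','ft_force')}, pinch_z)
for n in ('side','top','wrist'):
    p=camera_params(n); print(n,p); cv2.imwrite(f'pics/{n}0.png',grab_frame(n))
E
```

```text
pics
{'time_s': 0.0, 'eef_pos': array([ 0.20168755, -0.61718187,  0.18246717]), 'tcp_rot': array([ 0.5727798 , -0.57202635,  0.41568961, -0.41462187]), 'grip_width': 0.09399307950478279, 'ft_force': array([0.10861796, 0.33110074, 1.02325516])} 0.0188
side {'fovy': 54.93534016846443, 'cx': 322.4884338135957, 'cy': 194.3826719459582, 'pose': array([[ 0.79619636, -0.39957631,  0.45432381, -0.06248831],
       [-0.60480377, -0.50471008,  0.61601959, -0.86385889],
       [-0.01684503, -0.76524931, -0.64351359,  1.00239163],
       [ 0.        ,  0.        ,  0.        ,  1.        ]])}
top {'fovy': 55.708799628519834, 'cx': 320.37853255490984, 'cy': 203.64407240551287, 'pose': array([[ 0.02836226, -0.99163763,  0.12589835,  0.43871405],
       [-0.99906643, -0.03222729, -0.02876927,  0.01893579],
       [ 0.03258606, -0.12496486, -0.9916259 ,  1.29183802],
       [ 0.        ,  0.        ,  0.        ,  1.        ]])}
wrist {'fovy': 70.04176268707918, 'cx': 321.0583846610567, 'cy': 199.51625587281615, 'pose': array([[ 0.31059293, -0.91375239, -0.26189426,  0.27872092],
       [-0.95054227, -0.29891772, -0.08436581, -0.59363695],
       [-0.00119538,  0.27514499, -0.961402  ,  0.38404722],
       [ 0.        ,  0.        ,  0.        ,  1.        ]])}
```

View pics/top0.png

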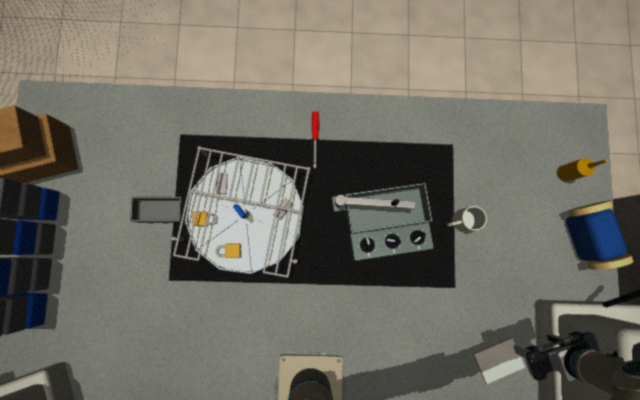

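View pics/side0.png

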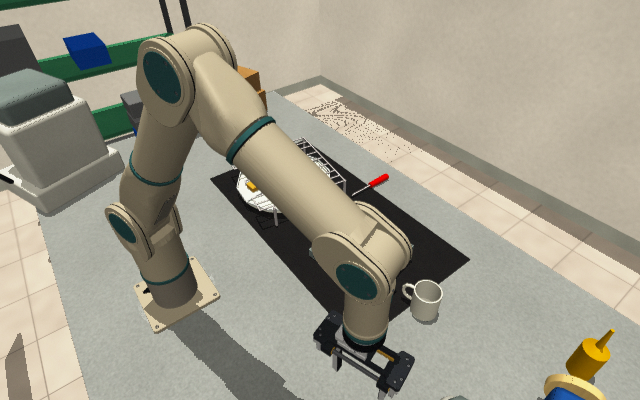

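```bash
cat > h.py <<'E'
import numpy as np, cv2
from bench import *
from scipy.spatial.transform import Rotation as R
def K(n):
    p=camera_params(n); f=200/np.tan(np.radians(p['fovy'])/2)
    return f,p['cx'],p['cy'],np.array(p['pose'])
def ray(n,uv,z,P=None):
    f,cx,cy,T=P or K(n)
    d=T[:3,:3]@np.array([(uv[0]-cx)/f,(uv[1]-cy)/f,1]); o=T[:3,3]
    return (o+d*(z-o[2])/d[2])
def proj(n,p,P=None):
    f,cx,cy,T=P or K(n)
    c=T[:3,:3].T@(np.array(p)-T[:3,3]); return np.array([f*c[0]/c[2]+cx,f*c[1]/c[2]+cy])
def tool():
    s=state(); q=s['tcp_rot']; return np.array(s['eef_pos']),R.from_quat([q[1],q[2],q[3],q[0]]).as_matrix()
def jaw():
    """world heading of the tool's x (jaw axis), rad"""
    M=tool()[1]; return np.arctan2(M[1,0],M[0,0])
def to(p,heading=None,mod=True):
    """print shift in tool axes and yaw to bring TCP to p with jaw axis at heading (mod pi)"""
    t,M=tool(); d=M.T@(np.array(p)-t); y=0
    if heading is not None:
        y=heading-jaw()
        y=(y+np.pi/2)%np.pi-np.pi/2 if mod else (y+np.pi)%(2*np.pi)-np.pi
    sgn=np.sign(M[2,1])   # rotation about tool y: +y is down => world ccw is negative
    print('d',d.round(4),'yaw',round(float(y*sgn),3),'dist',round(float(np.linalg.norm(d)),3),'j7',round(state()['joint_positions'][6],2))
E
python3 - <<'E'
from h import *
t,M=tool(); print(t,M.round(3)); 
Tw=K('wrist')[3]; print('cam in tool',(M.T@(Tw[:3,3]-t)).round(4), (M.T@Tw[:3,:3]).round(3))
im=cv2.imread('pics/top0.png')[120:300,120:500]
cv2.imwrite('pics/topc.png',cv2.resize(im,None,fx=2.1,fy=2.1,interpolation=cv2.INTER_CUBIC))
E
```

```text
[ 0.20172983 -0.61736429  0.18268866] [[ 0.311 -0.     0.951]
 [-0.951  0.001  0.311]
 [-0.001 -1.    -0.   ]]
cam in tool [ 0.0011 -0.2015  0.0805] [[ 1.    -0.     0.   ]
 [-0.    -0.275  0.961]
 [ 0.    -0.961 -0.275]]
```

View pics/topc.png

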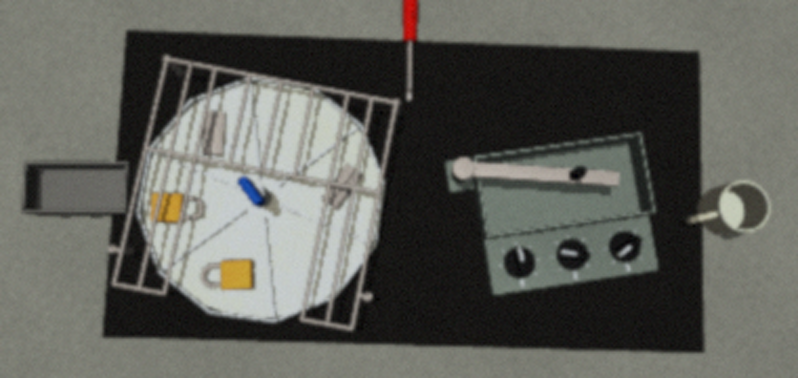

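```bash
python3 - <<'E'
from h import *
P=K('top')
f=lambda u,v:(u/2.1+120-.0,v/2.1+120)
for n,uv,z in [('FL',(493,293),.035),('FR',(657,269),.035),('boxFR',(641,133),.07),('dL',(519,262),.05),('dM',(572,253),.05),('dR',(625,246),.05),('hinge',(462,168),.092),('post',(577,172),.141),('knob',(252,191),.148),('g FL',(167,58),.088),('g FR',(398,101),.088),('g NL',(113,284),.088),('g NR',(352,328),.088),('pad front body',(238,274),.057),('pad L body',(170,207),.057),('mug',(740,207),.09)]:
    print(n,ray('top',f(*uv),z,P).round(3))
E
```

```text
FL [ 0.416 -0.136  0.035]
FR [ 0.461 -0.397  0.035]
boxFR [ 0.673 -0.361  0.07 ]
dL [ 0.466 -0.174  0.05 ]
dM [ 0.482 -0.257  0.05 ]
dR [ 0.495 -0.341  0.05 ]
hinge [ 0.605 -0.078  0.092]
post [ 0.598 -0.244  0.141]
knob [0.554 0.228 0.148]
g FL [0.761 0.38  0.088]
g FR [0.707 0.023 0.088]
g NL [0.415 0.436 0.088]
g NR [0.36  0.08  0.088]
pad front body [0.435 0.259 0.057]
pad L body [0.534 0.369 0.057]
mug [ 0.559 -0.508  0.09 ]
```

```bash
python3 -c "
from h import *
to([.57,-.26,.23],np.radians(9.8-90),False)"
```

```text
d [-0.2254 -0.047   0.461 ] yaw 0.145 dist 0.515 j7 -0.02
```

```bash
python3 -m creep '[{"delta_pos":[0,-0.047,0.0],"yaw":0},{"delta_pos":[-0.225,-0.047,0.461],"yaw":0.145},{"delta_pos":[-0.225,-0.047,0.461],"yaw":0.145},{"delta_pos":[-0.225,-0.047,0.461],"yaw":0.145},{"delta_pos":[-0.225,-0.047,0.461],"yaw":0.145},{"delta_pos":[-0.225,-0.047,0.461],"yaw":0.145},{"delta_pos":[-0.225,-0.047,0.461],"yaw":0.145},{"delta_pos":[-0.225,-0.047,0.461],"yaw":0.145},{"delta_pos":[-0.225,-0.047,0.461],"yaw":0.145},{"delta_pos":[-0.225,-0.047,0.461],"yaw":0.145}]'; python3 -c "
from h import *
print(tool()[0],state()['qvel'].round(3) if hasattr(state()['qvel'],'round') else 0)
np.save('w1.npy',np.array(K('wrist')[3])); im=grab_frame('wrist'); cv2.imwrite('pics/w1.png',im)"
```

```text
time_s: 1.4
eef_pos: [0.5735, -0.2545, 0.2293]
tcp_rot: [0.544, -0.541, 0.454, -0.452]
ft_force: [-0.8, 1.0, 0.5]
grip_width: 0.0938
[ 0.57352429 -0.25447354  0.22932986] [-0.091  0.044  0.065 -0.08   0.038  0.057 -0.134]
```

View pics/w1.png

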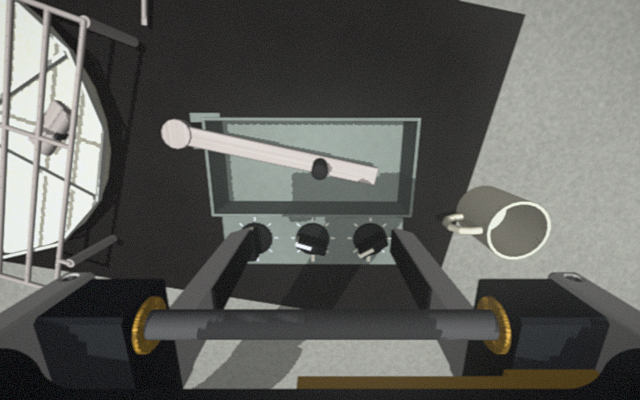

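```bash
python3 -m creep '[{"delta_pos":[0,0.03,-0.06],"yaw":0},{"delta_pos":[0,0.03,-0.12],"yaw":0},{"delta_pos":[0,0.03,-0.15],"yaw":0},{"delta_pos":[0,0.03,-0.15],"yaw":0},{"delta_pos":[0,0.03,-0.15],"yaw":0}]'; python3 -c "
from h import *
P=list(K('wrist'));P[3]=np.load('w1.npy')
for n,uv,z in [('FR',(420,120),.07),('NR',(412,215),.07),('NL',(212,215),.07),('FL',(206,119),.07),('hinge',(176,133),.092),('barend',(377,174),.092),('post',(320,164),.141)]: print(n,ray('',uv,z,P).round(4))
np.save('w2.npy',np.array(K('wrist')[3])); im=grab_frame('wrist'); cv2.imwrite('pics/w2f.png',im); im=im[0:300,100:540]; cv2.imwrite('pics/w2.png',cv2.resize(im,None,fx=1.8,fy=1.8,interpolation=cv2.INTER_CUBIC))"
```

```text
time_s: 2.08
eef_pos: [0.426, -0.2828, 0.1995]
tcp_rot: [0.543, -0.541, 0.454, -0.454]
ft_force: [0.8, 1.0, 0.2]
grip_width: 0.0938
FR [ 0.6722 -0.3595  0.07  ]
NR [ 0.5523 -0.3822  0.07  ]
NL [ 0.5043 -0.1193  0.07  ]
FL [ 0.627  -0.1029  0.07  ]
hinge [ 0.6067 -0.0781  0.092 ]
barend [ 0.6013 -0.3185  0.092 ]
post [ 0.6085 -0.2479  0.141 ]
```

View pics/w2.png

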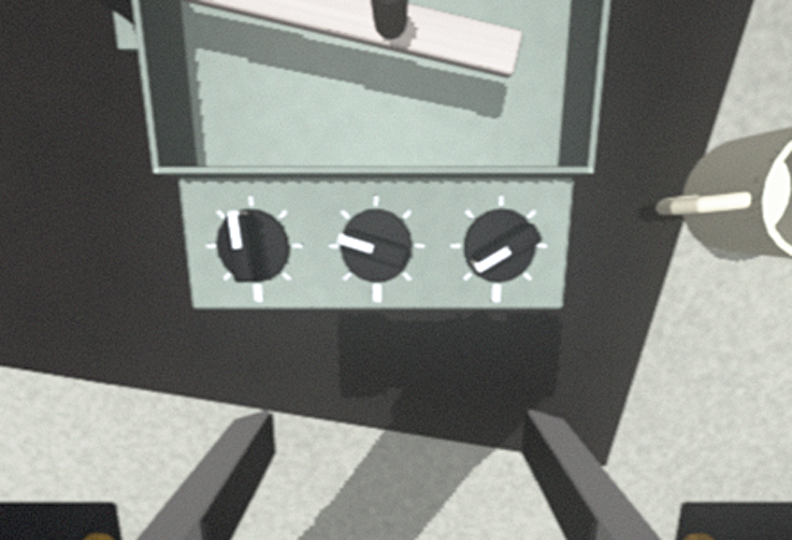

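```bash
python3 -c "
from h import *
P=list(K('wrist'));P[3]=np.load('w2.npy')
f=lambda u,v:(u/1.8+100,v/1.8)
r=lambda u,v,z:ray('',f(u,v),z,P)
a,b,c,d=[r(*p,.035) for p in ((194,307),(563,307),(181,178),(574,180))]
print(a.round(4),b.round(4),c.round(4),d.round(4))
n,m=r(157,170,.07),r(592,170,.07); print('near rim',n.round(4),m.round(4))
e=[(a-b),(n-m)]; print('yaw',[np.arctan2(-v[0],v[1]) for v in e])
D=[r(u,246,.043) for u in (253,376,500)]
y=D[0]-D[2]; yaw=np.arctan2(-y[0],y[1]); print('dial yaw',yaw,np.linalg.norm(y))
for n,dd,(o,i) in zip('LMR',D,[((232,212),(237,247)),((341,240),(373,248)),((477,268),(510,250))]):
    O,I=r(*o,.073),r(*i,.073); v=O-I
    ang=np.arctan2(v[1],v[0]); cw=(np.pi+yaw-ang)%(2*np.pi)
    print(n,dd.round(4),'O',O.round(4),'I',I.round(4),'bar heading',round(ang,3),'cw',round(cw,3),cw/.7854)
"
```

```text
[ 0.4153 -0.1362  0.035 ] [ 0.4621 -0.3978  0.035 ] [ 0.502  -0.1215  0.035 ] [ 0.5472 -0.3824  0.035 ]
near rim [ 0.5043 -0.1211  0.07  ] [ 0.5506 -0.3809  0.07  ]
yaw [np.float64(0.176887136789643), np.float64(0.17628085178260813)]
dial yaw 0.1766065128408718 0.16849911435534626
L [ 0.4666 -0.1759  0.043 ] O [ 0.488 -0.169  0.073] I [ 0.4675 -0.174   0.073 ] bar heading 0.237 cw 3.081 3.923318919859877
M [ 0.4814 -0.2585  0.043 ] O [ 0.4831 -0.2374  0.073 ] I [ 0.4818 -0.2579  0.073 ] bar heading 1.507 cw 1.812 2.3066468148815136
R [ 0.4962 -0.3418  0.043 ] O [ 0.4812 -0.3246  0.073 ] I [ 0.4957 -0.3425  0.073 ] bar heading 2.252 cw 1.066 1.3571969339874976
```

```bash
python3 -c "
from h import *
to([.4677,-.1751,.12],.237+np.pi/2)"
```

```text
d [-0.098   0.0798  0.0594] yaw -0.059 dist 0.14 j7 -0.84
```

```bash
python3 -m creep '[{"delta_pos":[-0.05,0.04,0.03],"yaw":-0.059},{"delta_pos":[-0.098,0.08,0.059],"yaw":-0.059},{"delta_pos":[-0.098,0.08,0.059],"yaw":-0.059},{"delta_pos":[-0.098,0.08,0.059],"yaw":-0.059},{"delta_pos":[-0.098,0.08,0.059],"yaw":-0.059},{"delta_pos":[-0.098,0.08,0.059],"yaw":-0.059}]' 0.04 20; python3 -c "
from h import *
to([.4677,-.1751,.049],.237+np.pi/2)"
```

```text
time_s: 2.88
eef_pos: [0.4676, -0.177, 0.1206]
tcp_rot: [0.556, -0.554, 0.438, -0.439]
ft_force: [0.0, -0.1, 0.1]
grip_width: 0.0406
d [-0.0017  0.0716  0.0003] yaw -0.003 dist 0.072 j7 -1.02
```

```bash
python3 -m creep '[{"delta_pos":[-0.002,0.035,0],"yaw":0},{"delta_pos":[-0.002,0.0716,0],"yaw":0},{"delta_pos":[-0.002,0.0716,0],"yaw":0},{"delta_pos":[-0.002,0.0716,0],"yaw":0}]'; python3 -m creep '[{"delta_pos":[0,0,0],"yaw":0},{"delta_pos":[0,0,0],"yaw":0},{"delta_pos":[0,0,0],"yaw":0},{"delta_pos":[0,0,0],"yaw":0}]' 0.0 20;  python3 -c "
from h import *
print(jaw()-np.pi/2, 'dial', (np.pi+.1766-(jaw()+np.pi/2))%(2*np.pi))
to([.4677,-.1751,.049],.237+np.pi/2)"
```

```text
time_s: 3.38
eef_pos: [0.468, -0.1758, 0.0502]
tcp_rot: [0.556, -0.553, 0.438, -0.439]
ft_force: [-0.3, -0.5, -0.2]
grip_width: 0.0402
time_s: 3.88
eef_pos: [0.4686, -0.175, 0.0511]
tcp_rot: [0.557, -0.553, 0.437, -0.439]
ft_force: [-0.1, 0.2, 5.8]
grip_width: 0.0034
-2.9073651298926517 dial 3.0839651298926514
d [-0.0001  0.0021 -0.0009] yaw -0.003 dist 0.002 j7 -1.02
```

```bash
python3 -c "
from h import *
im=grab_frame('wrist'); cv2.imwrite('pics/w3.png',im[100:400]); print(state()['grip_width'])"
```

```text
0.00138609826725872
```

View pics/w3.png

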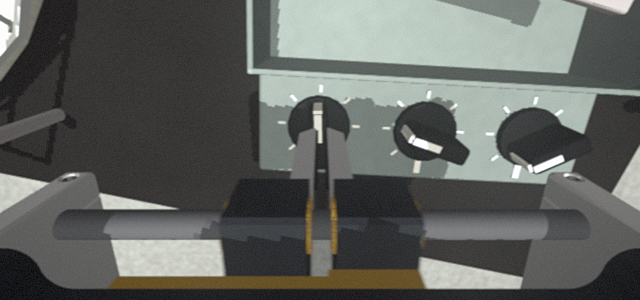

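```bash
python3 -m creep '[{"delta_pos":[0,0,0],"yaw":0},{"delta_pos":[0,0,0],"yaw":-0.1},{"delta_pos":[0,0,0],"yaw":-0.25},{"delta_pos":[0,0,0],"yaw":-0.25}]' ;  python3 -c "
from h import *
print(state()['ft_torque'])
im=grab_frame('wrist'); im=im[150:350,200:440]; cv2.imwrite('pics/w4.png',cv2.resize(im,None,fx=3,fy=3,interpolation=cv2.INTER_CUBIC)); print(state()['grip_width'])"
```

```text
time_s: 4.42
eef_pos: [0.4688, -0.1757, 0.0512]
tcp_rot: [0.607, -0.603, 0.364, -0.368]
ft_force: [0.1, 0.9, 0.1]
grip_width: 0.0002
[ 0.15280294  0.06651883 -0.00979368]
0.0004127370049383666
```

View pics/w4.png

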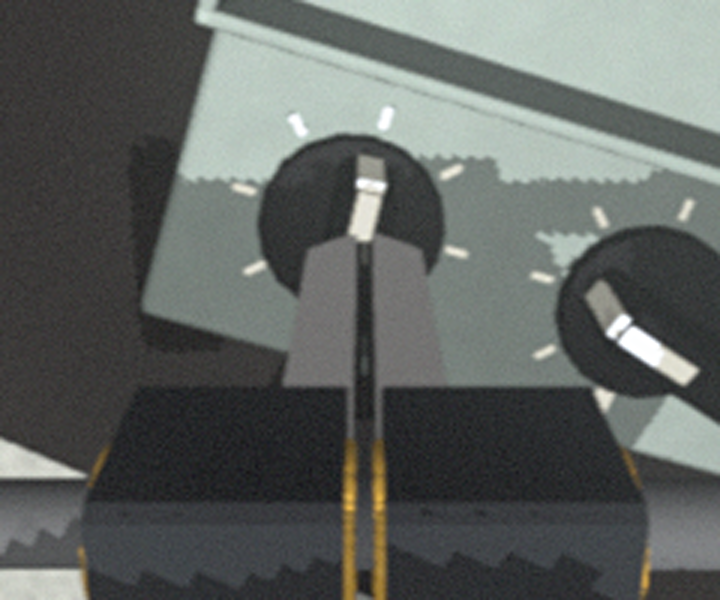

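```bash
python3 -c "
from h import *
t,M=tool();g=lambda p:((proj('wrist',p)-[200,150])*3).round(0)
print('tcp',g(t),'8mm fwd',g(t+M[:,2]*.008),'20mm up',g(t-M[:,1]*.019),)
D=np.array([.4677,-.1751,0])
for z in(.043,.073): print(z,g(D+[0,0,z]))
print((state()['effort']))
t2=np.array([.426,-.2828,.1995]);P=list(K('wrist'));P[3]=np.load('w2.npy')
M2=R.from_quat([-.541,.454,-.454,.543]).as_matrix()
for x in(-.047,.047):
  for z in (0,.008): print(proj('',t2+M2[:,0]*x+M2[:,2]*z,P))
"
```

```text
tcp [358. 235.] 8mm fwd [358. 205.] 20mm up [358. 266.]
0.043 [354. 226.]
0.073 [353. 273.]
[  0.38858165 -45.42093158   0.08143504 -10.08540899   0.12778352
  -0.18990235   0.09859873]
[257.42298362 228.72284055]
[256.76961481 218.7527577 ]
[381.68841767 228.77396907]
[382.31546198 218.80224378]
```

```bash
python3 -m creep '[{"delta_pos":[0,-0.002,0],"yaw":0},{"delta_pos":[0,-0.002,0],"yaw":0},{"delta_pos":[0,-0.002,0],"yaw":0}]' 0.04 ; python3 -m creep '[{"delta_pos":[0,0.004,0],"yaw":0},{"delta_pos":[0,0.007,0],"yaw":0},{"delta_pos":[0,0.007,0],"yaw":0}]'; python3 -m creep '[{"delta_pos":[0,0.004,0],"yaw":0},{"delta_pos":[0,0.005,0],"yaw":0}]'; python3 -m creep '[{"delta_pos":[0,0.003,0],"yaw":0},{"delta_pos":[0,0.005,0],"yaw":0}]'; python3 -c "
from h import *
im=grab_frame('wrist'); im=im[150:350,200:440]; cv2.imwrite('pics/w5.png',cv2.resize(im,None,fx=3,fy=3,interpolation=cv2.INTER_CUBIC)); print(state()['grip_width'])"
```

```text
time_s: 4.85
eef_pos: [0.4688, -0.1757, 0.0532]
tcp_rot: [0.606, -0.603, 0.365, -0.368]
ft_force: [-0.5, -0.4, -0.0]
grip_width: 0.0272
time_s: 5.22
eef_pos: [0.4685, -0.1756, 0.0458]
tcp_rot: [0.606, -0.603, 0.365, -0.368]
ft_force: [0.4, -0.5, 0.5]
grip_width: 0.0399
time_s: 5.48
eef_pos: [0.4684, -0.1755, 0.0405]
tcp_rot: [0.606, -0.603, 0.365, -0.368]
ft_force: [0.1, 0.1, -0.6]
grip_width: 0.0401
time_s: 5.72
eef_pos: [0.4683, -0.1755, 0.0353]
tcp_rot: [0.606, -0.603, 0.365, -0.368]
ft_force: [0.6, 0.0, 0.4]
grip_width: 0.0399
0.039937230091664624
```

```bash
python3 -m creep '[{"delta_pos":[0,0.004,0],"yaw":0},{"delta_pos":[0,0.005,0],"yaw":0}]'; python3 -m creep '[{"delta_pos":[0,0.003,0],"yaw":0},{"delta_pos":[0,0.004,0],"yaw":0}]'; python3 -m creep '[{"delta_pos":[0,0.002,0],"yaw":0},{"delta_pos":[0,0.003,0],"yaw":0}]'; python3 -m creep '[{"delta_pos":[0,0.002,0],"yaw":0},{"delta_pos":[0,0.003,0],"yaw":0}]'
```

```text
time_s: 6.02
eef_pos: [0.468, -0.1753, 0.0298]
tcp_rot: [0.606, -0.603, 0.366, -0.368]
ft_force: [-0.3, 0.3, 0.4]
grip_width: 0.0401
time_s: 6.28
eef_pos: [0.4679, -0.1753, 0.0256]
tcp_rot: [0.606, -0.603, 0.366, -0.368]
ft_force: [-0.5, -0.1, 0.2]
grip_width: 0.0399
time_s: 6.52
eef_pos: [0.4678, -0.1753, 0.0224]
tcp_rot: [0.606, -0.603, 0.366, -0.367]
ft_force: [-0.9, -0.3, 0.6]
grip_width: 0.0403
time_s: 6.78
eef_pos: [0.468, -0.1753, 0.0209]
tcp_rot: [0.606, -0.603, 0.366, -0.368]
ft_force: [-3.8, 1.7, 24.7]
grip_width: 0.0401
```

```bash
sed -i 's/^def to(p/OFF=.0215  # eef z reads this much below the true finger ends (found by touch)\ndef to(p/; s/d=M.T@(np.array(p)-t)/d=M.T@(np.array(p)-[0,0,OFF]-t)/' h.py; python3 -m creep '[{"delta_pos":[0,-0.006,0],"yaw":0},{"delta_pos":[0,-0.006,0],"yaw":0},{"delta_pos":[0,-0.006,0],"yaw":0}]'; python3 -m creep '[{"delta_pos":[0,0,0],"yaw":0},{"delta_pos":[0,0,0],"yaw":0},{"delta_pos":[0,0,0],"yaw":0},{"delta_pos":[0,0,0],"yaw":0}]' 0.0 20;  python3 -c "
from h import *
print('dial', (np.pi+.1766-(jaw()+np.pi/2))%(2*np.pi))
to([.4677,-.1751,.049])"
```

```text
time_s: 7.15
eef_pos: [0.4679, -0.1753, 0.0267]
tcp_rot: [0.606, -0.603, 0.366, -0.368]
ft_force: [-0.4, 0.4, -0.6]
grip_width: 0.0398
time_s: 7.65
eef_pos: [0.4657, -0.1734, 0.0263]
tcp_rot: [0.606, -0.603, 0.367, -0.366]
ft_force: [-2.5, 4.7, 3.3]
grip_width: 0.0137
dial 2.8370378122424076
d [ 0.0025 -0.0012  0.001 ] yaw -0.0 dist 0.003 j7 -0.86
```

```bash
python3 -m creep '[{"delta_pos":[0,0,0],"yaw":-0.18},{"delta_pos":[0,0,0],"yaw":-0.36},{"delta_pos":[0,0,0],"yaw":-0.54},{"delta_pos":[0,0,0],"yaw":-0.72},{"delta_pos":[0,0,0],"yaw":-0.9},{"delta_pos":[0,0,0],"yaw":-1.08},{"delta_pos":[0,0,0],"yaw":-1.266},{"delta_pos":[0,0,0],"yaw":-1.266},{"delta_pos":[0,0,0],"yaw":-1.266},{"delta_pos":[0,0,0],"yaw":-1.266}]';  python3 -c "
from h import *
print('dial', (np.pi+.1766-(jaw()+np.pi/2))%(2*np.pi))
print(state()['ft_torque'])"
```

```text
time_s: 8.9
eef_pos: [0.4658, -0.1734, 0.0263]
tcp_rot: [0.706, -0.703, -0.062, 0.062]
ft_force: [-0.2, 0.6, 0.9]
grip_width: 0.0142
dial 1.5726642875690777
[ 0.15801941 -0.02326825  0.00111564]
```

```bash
python3 -m creep '[{"delta_pos":[0,0,0],"yaw":0},{"delta_pos":[0,0,0],"yaw":0},{"delta_pos":[0,-0.03,0],"yaw":0},{"delta_pos":[0,-0.05,0],"yaw":0},{"delta_pos":[0,-0.05,0],"yaw":0}]' 0.036;  python3 -c "
from h import *
to([.4806,-.2571,.1],1.507+np.pi/2)"
```

```text
time_s: 9.52
eef_pos: [0.4669, -0.1741, 0.0773]
tcp_rot: [0.705, -0.703, -0.062, 0.06]
ft_force: [0.1, 0.3, 0.9]
grip_width: 0.0357
d [-0.0009 -0.0014 -0.0841] yaw 0.238 dist 0.084 j7 0.01
```

```bash
python3 -m creep '[{"delta_pos":[0,0,-0.05],"yaw":0.15},{"delta_pos":[0,0,-0.084],"yaw":0.238},{"delta_pos":[-0.001,0,-0.084],"yaw":0.238},{"delta_pos":[-0.001,0,-0.084],"yaw":0.238},{"delta_pos":[-0.001,0,-0.084],"yaw":0.238}]';  python3 -c "
from h import *
to([.4806,-.2571,.048],1.507+np.pi/2)"
```

```text
time_s: 10.15
eef_pos: [0.4802, -0.2553, 0.0768]
tcp_rot: [0.708, -0.705, 0.021, -0.022]
ft_force: [0.3, -0.1, -0.5]
grip_width: 0.036
d [ 0.0004  0.0503 -0.002 ] yaw 0.002 dist 0.05 j7 -0.01
```

```bash
python3 -m creep '[{"delta_pos":[0,0.03,-0.002],"yaw":0},{"delta_pos":[0,0.05,-0.002],"yaw":0},{"delta_pos":[0,0.05,-0.002],"yaw":0},{"delta_pos":[0,0.05,-0.002],"yaw":0}]'; python3 -m creep '[{"delta_pos":[0,0,0],"yaw":0},{"delta_pos":[0,0,0],"yaw":0},{"delta_pos":[0,0,0],"yaw":0},{"delta_pos":[0,0,0],"yaw":0}]' 0.0 20;  python3 -c "
from h import *
print('dial', (np.pi+.1766-(jaw()+np.pi/2))%(np.pi), state()['joint_positions'].round(2))"
```

```text
time_s: 10.65
eef_pos: [0.4808, -0.2565, 0.0274]
tcp_rot: [0.708, -0.705, 0.02, -0.022]
ft_force: [-0.7, 0.2, -0.1]
grip_width: 0.0357
time_s: 11.15
eef_pos: [0.4809, -0.2567, 0.0279]
tcp_rot: [0.708, -0.705, 0.02, -0.022]
ft_force: [-0.7, 0.5, 4.9]
grip_width: 0.0139
dial 1.807836963912606 [ 0.68  0.73 -0.36  1.93  0.45  0.56 -0.05]
```

```bash
python3 -m creep '[{"delta_pos":[0,0,0],"yaw":0.18},{"delta_pos":[0,0,0],"yaw":0.36},{"delta_pos":[0,0,0],"yaw":0.54},{"delta_pos":[0,0,0],"yaw":0.72},{"delta_pos":[0,0,0],"yaw":0.9},{"delta_pos":[0,0,0],"yaw":1.06},{"delta_pos":[0,0,0],"yaw":1.06},{"delta_pos":[0,0,0],"yaw":1.06}]';  python3 -c "
from h import *
d=(np.pi+.1766-(jaw()+np.pi/2))%(np.pi); d+=np.pi*round((2.868-d)/np.pi)
print('dial', d,'left',3.927-d, state()['joint_positions'].round(2))"
```

```text
time_s: 12.15
eef_pos: [0.4811, -0.2568, 0.028]
tcp_rot: [0.601, -0.598, 0.375, -0.375]
ft_force: [-0.2, -1.1, 0.6]
grip_width: 0.0137
dial 2.8652205545071636 left 1.0617794454928364 [ 0.5   0.71 -0.08  1.94  0.1   0.5  -0.77]
```

```bash
python3 -m creep '[{"delta_pos":[0,0,0],"yaw":0.18},{"delta_pos":[0,0,0],"yaw":0.36},{"delta_pos":[0,0,0],"yaw":0.54},{"delta_pos":[0,0,0],"yaw":0.72},{"delta_pos":[0,0,0],"yaw":0.9},{"delta_pos":[0,0,0],"yaw":1.062},{"delta_pos":[0,0,0],"yaw":1.062},{"delta_pos":[0,0,0],"yaw":1.062},{"delta_pos":[0,0,0],"yaw":1.062}]';  python3 -c "
from h import *
d=(np.pi+.1766-(jaw()+np.pi/2))%(np.pi); d+=np.pi*round((3.9-d)/np.pi)
print('dial', d)"
python3 -m creep '[{"delta_pos":[0,0,0],"yaw":0},{"delta_pos":[0,0,0],"yaw":0},{"delta_pos":[0,-0.03,0],"yaw":0},{"delta_pos":[0,-0.05,0],"yaw":0},{"delta_pos":[0,-0.05,0],"yaw":0}]' 0.036;  python3 -c "
from h import *
to([.496,-.3412,.1],2.252+np.pi/2)
print(state()['joint_positions'].round(2),jaw())"
```

```text
time_s: 13.28
eef_pos: [0.481, -0.2572, 0.028]
tcp_rot: [0.329, -0.326, 0.627, -0.626]
ft_force: [-0.9, -1.0, 1.2]
grip_width: 0.0139
dial 3.925591478210978
time_s: 13.9
eef_pos: [0.4819, -0.2575, 0.0791]
tcp_rot: [-0.33, 0.325, -0.626, 0.627]
ft_force: [0.7, 0.4, -0.6]
grip_width: 0.0359
d [0.0607 0.0005 0.0593] yaw 0.283 dist 0.085 j7 -1.49
[ 0.29  0.63  0.23  1.92 -0.25  0.61 -1.49] -2.177580669757348
```

```bash
python3 -m creep '[{"delta_pos":[0.02,0,0.02],"yaw":-0.18},{"delta_pos":[0.04,0,0.04],"yaw":-0.36},{"delta_pos":[0.061,0,0.059],"yaw":-0.54},{"delta_pos":[0.061,0,0.059],"yaw":-0.72},{"delta_pos":[0.061,0,0.059],"yaw":-0.9},{"delta_pos":[0.061,0,0.059],"yaw":-1.08},{"delta_pos":[0.061,0,0.059],"yaw":-1.26},{"delta_pos":[0.061,0,0.059],"yaw":-1.43},{"delta_pos":[0.061,0,0.059],"yaw":-1.43}]';python3 -m creep '[{"delta_pos":[0,0,0],"yaw":-0.18},{"delta_pos":[0,0,0],"yaw":-0.36},{"delta_pos":[0,0,0],"yaw":-0.54},{"delta_pos":[0,0,0],"yaw":-0.72},{"delta_pos":[0,0,0],"yaw":-0.9},{"delta_pos":[0,0,0],"yaw":-1.08},{"delta_pos":[0,0,0],"yaw":-1.26},{"delta_pos":[0,0,0],"yaw":-1.43},{"delta_pos":[0,0,0],"yaw":-1.43}]';  python3 -c "
from h import *
to([.496,-.3412,.048],2.252+np.pi/2)"
```

```text
time_s: 15.02
eef_pos: [0.495, -0.3407, 0.0778]
tcp_rot: [0.66, -0.656, 0.258, -0.26]
ft_force: [-1.1, -0.2, -0.1]
grip_width: 0.0358
time_s: 16.15
eef_pos: [0.4945, -0.3402, 0.077]
tcp_rot: [0.669, -0.666, -0.237, 0.232]
ft_force: [0.2, 0.3, 0.4]
grip_width: 0.0362
d [ 0.0002  0.0505 -0.0018] yaw -0.005 dist 0.05 j7 0.76
```

```bash
python3 -m creep '[{"delta_pos":[0,0.03,-0.002],"yaw":0},{"delta_pos":[0,0.05,-0.002],"yaw":0},{"delta_pos":[0,0.05,-0.002],"yaw":0},{"delta_pos":[0,0.05,-0.002],"yaw":0}]'; python3 -m creep '[{"delta_pos":[0,0,0],"yaw":0},{"delta_pos":[0,0,0],"yaw":0},{"delta_pos":[0,0,0],"yaw":0},{"delta_pos":[0,0,0],"yaw":0}]' 0.0 20;  python3 -c "
from h import *
d=(np.pi+.1766-(jaw()+np.pi/2))%(np.pi); print('dial', d,'left',2.356-d)"
```

```text
time_s: 16.65
eef_pos: [0.4966, -0.3414, 0.0274]
tcp_rot: [0.668, -0.666, -0.237, 0.232]
ft_force: [0.6, 1.1, -0.8]
grip_width: 0.0365
time_s: 17.15
eef_pos: [0.4969, -0.3418, 0.028]
tcp_rot: [0.668, -0.666, -0.237, 0.232]
ft_force: [0.3, 0.1, 4.6]
grip_width: 0.0143
dial 1.0719367491856473 left 1.2840632508143526
```

```bash
python3 -m creep '[{"delta_pos":[0,0,0],"yaw":0.18},{"delta_pos":[0,0,0],"yaw":0.36},{"delta_pos":[0,0,0],"yaw":0.54},{"delta_pos":[0,0,0],"yaw":0.72},{"delta_pos":[0,0,0],"yaw":0.9},{"delta_pos":[0,0,0],"yaw":1.08},{"delta_pos":[0,0,0],"yaw":1.284},{"delta_pos":[0,0,0],"yaw":1.284},{"delta_pos":[0,0,0],"yaw":1.284},{"delta_pos":[0,0,0],"yaw":1.284}]';  python3 -c "
from h import *
d=(np.pi+.1766-(jaw()+np.pi/2))%(np.pi); d+=np.pi*round((2.35-d)/np.pi)
print('dial', d)"
python3 -m creep '[{"delta_pos":[0,0,0],"yaw":0},{"delta_pos":[0,0,0],"yaw":0},{"delta_pos":[0,-0.05,0],"yaw":0},{"delta_pos":[0,-0.1,0],"yaw":0},{"delta_pos":[0,-0.122,0],"yaw":0},{"delta_pos":[0,-0.122,0],"yaw":0}]' 0.036;  python3 -c "
from h import *
to([.602,-.247,.175],-.2)
print(jaw())"
```

```text
time_s: 18.4
eef_pos: [0.495, -0.3418, 0.028]
tcp_rot: [0.677, -0.673, 0.211, -0.211]
ft_force: [-4.8, 0.0, 6.3]
grip_width: 0.0137
dial 2.353341950496344
time_s: 19.15
eef_pos: [0.4965, -0.3432, 0.1517]
tcp_rot: [0.677, -0.673, 0.209, -0.213]
ft_force: [0.1, 0.5, -0.6]
grip_width: 0.036
d [ 0.0321 -0.0007  0.1391] yaw -0.405 dist 0.143 j7 -0.2
-0.6050993066575128
```

Next I move over the post and look from there, checking the dials and the post in one frame.

```bash
python3 -m creep '[{"delta_pos":[0.0,0,0],"yaw":-0.15},{"delta_pos":[0.0,0,0.03],"yaw":-0.3},{"delta_pos":[0.0,0,0.03],"yaw":-0.4},{"delta_pos":[0,0,0.03],"yaw":-0.4}]' 0.05;  python3 -c "
from h import *
np.save('w6.npy',np.array(K('wrist')[3])); im=grab_frame('wrist'); cv2.imwrite('pics/w6.png',im)
to([.602,-.247,.175],-.2)"
```

```text
time_s: 19.65
eef_pos: [0.513, -0.3178, 0.1502]
tcp_rot: [0.705, -0.701, 0.071, -0.074]
ft_force: [-0.2, -0.4, -0.4]
grip_width: 0.0499
d [ 0.0727 -0.0023  0.0881] yaw -0.007 dist 0.114 j7 0.08
```

View pics/w6.png

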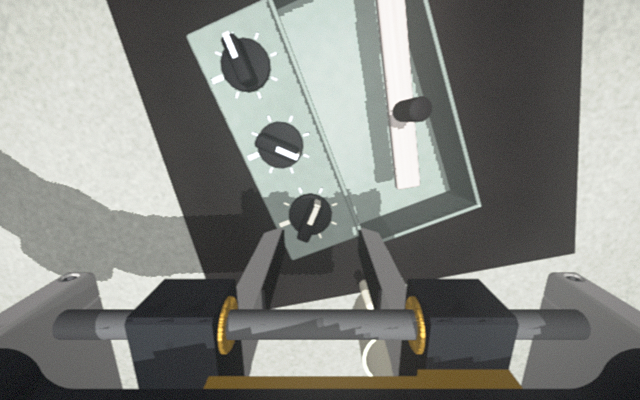

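```bash
python3 -c "
from h import *
P=list(K('wrist'));P[3]=np.load('w6.npy')
print(ray('',(419,108),.141,P),ray('',(404,187),.092,P))
# pointers
for n,o,i,tick,c in (('L',(230,38),(243,65),(218,79),0),('M',(299,157),(276,148),(253,157),0),('R',(318,203),(309,224),(283,228),0)):
  v=ray('',o,.073,P)-ray('',i,.073,P); a=np.arctan2(v[1],v[0]); print(n,((np.pi+.1766-a)%(2*np.pi))/.7854)
to([.602,-.247,.175],-.2)
# rows for swing
h=np.array([.6067,-.0781]);t,M=tool()
for k in range(9):
  a=-1.593-1.221*k/8; p=h+.17*np.array([np.cos(a),np.sin(a)]); print(k,p.round(4))"
```

```text
[ 0.59906331 -0.24778199  0.141     ] [ 0.59362798 -0.31677771  0.092     ]
L 1.9468255452071304
M 4.963835059784567
R 2.9861704848097785
d [ 0.0727 -0.0023  0.0881] yaw -0.007 dist 0.114 j7 0.08
0 [ 0.6029 -0.2481]
1 [ 0.5771 -0.2455]
2 [ 0.552  -0.2391]
3 [ 0.5282 -0.2289]
4 [ 0.5062 -0.2152]
5 [ 0.4865 -0.1983]
6 [ 0.4696 -0.1786]
7 [ 0.4559 -0.1566]
8 [ 0.4457 -0.1328]
```

```bash
python3 -m creep '[{"delta_pos":[0.035,-0.002,0.044],"yaw":0},{"delta_pos":[0.072,-0.002,0.088],"yaw":0},{"delta_pos":[0.072,-0.002,0.088],"yaw":0},{"delta_pos":[0.072,-0.002,0.088],"yaw":0},{"delta_pos":[0.072,-0.002,0.088],"yaw":0}]'; python3 -c "
from h import *
to([.6005,-.2475,.108],-.2)"
```

```text
time_s: 20.32
eef_pos: [0.5998, -0.2489, 0.1528]
tcp_rot: [0.705, -0.702, 0.073, -0.075]
ft_force: [0.2, 0.6, 0.0]
grip_width: 0.0499
d [0.0002 0.0663 0.0013] yaw -0.01 dist 0.066 j7 -0.07
```

```bash
python3 -m creep '[{"delta_pos":[0,0.04,0.001],"yaw":0},{"delta_pos":[0,0.066,0.001],"yaw":0},{"delta_pos":[0,0.066,0.001],"yaw":0},{"delta_pos":[0,0.066,0.001],"yaw":0}]'; python3 -m creep '[{"delta_pos":[0,0,0],"yaw":0},{"delta_pos":[0,0,0],"yaw":0},{"delta_pos":[0,0,0],"yaw":0},{"delta_pos":[0,0,0],"yaw":0}]' 0.0 20;  python3 -c "
from h import *
h=np.array([.6057,-.0771]);t,M=tool(); r=t[:2]-h; a0=np.arctan2(r[1],r[0]); rad=np.linalg.norm(r); print(rad,a0, 'bar',-1.394-a0)
for k in range(1,11):
  a=a0+(-2.814-a0)*k/8; p=np.append(h+rad*np.array([np.cos(a),np.sin(a)]),t[2]); print(k,(M.T@(p-t)).round(3),round(a0-a,3))"
```

```text
time_s: 20.82
eef_pos: [0.6006, -0.2487, 0.0879]
tcp_rot: [0.704, -0.702, 0.073, -0.076]
ft_force: [0.2, -0.3, 1.1]
grip_width: 0.05
time_s: 21.32
eef_pos: [0.5993, -0.2485, 0.0881]
tcp_rot: [0.704, -0.702, 0.074, -0.075]
ft_force: [-3.7, 1.2, 5.5]
grip_width: 0.0173
0.17156255739728213 -1.6078722467467936 bar 0.21387224674679373
1 [-0.026 -0.    -0.003] 0.151
2 [-0.052 -0.    -0.001] 0.302
3 [-0.077 -0.     0.004] 0.452
4 [-0.101 -0.     0.013] 0.603
5 [-0.124 -0.     0.025] 0.754
6 [-0.144 -0.     0.041] 0.905
7 [-0.162 -0.     0.06 ] 1.055
8 [-0.177 -0.     0.081] 1.206
9 [-0.189  0.     0.104] 1.357
10 [-0.197  0.     0.129] 1.508
```

```bash
python3 -m creep '[{"delta_pos":[-0.026,0,-0.003],"yaw":0.151},{"delta_pos":[-0.052,0,-0.001],"yaw":0.302},{"delta_pos":[-0.077,0,0.004],"yaw":0.452},{"delta_pos":[-0.101,0,0.013],"yaw":0.603},{"delta_pos":[-0.124,0,0.025],"yaw":0.754},{"delta_pos":[-0.144,0,0.041],"yaw":0.905},{"delta_pos":[-0.162,0,0.06],"yaw":1.055},{"delta_pos":[-0.177,0,0.081],"yaw":1.206},{"delta_pos":[-0.180,0,0.087],"yaw":1.23},{"delta_pos":[-0.180,0,0.087],"yaw":1.23}]';  python3 -c "
from h import *
h=np.array([.6057,-.0771]);t,M=tool(); r=t[:2]-h; a0=np.arctan2(r[1],r[0]); rad=np.linalg.norm(r); print(rad,a0, 'bar',-1.394-a0)
print(M.T@[-np.sin(a0)*-.01,np.cos(a0)*-.01,0])"
```

```text
time_s: 22.58
eef_pos: [0.4408, -0.126, 0.0881]
tcp_rot: [0.533, -0.531, 0.467, -0.466]
ft_force: [-3.2, -2.4, 2.5]
grip_width: 0.0175
0.17198829811313107 -2.853468699840444 bar 1.4594686998404443
[-9.87732546e-03  2.70833407e-05 -1.56131619e-03]
```

```bash
python3 -m creep '[{"delta_pos":[-0.004,0,-0.001],"yaw":0.02},{"delta_pos":[-0.006,0,-0.001],"yaw":0.03},{"delta_pos":[-0.006,0,-0.001],"yaw":0.03},{"delta_pos":[-0.006,0,-0.001],"yaw":0.03}]';  python3 -c "
from h import *
print(state()['ft_force'],state()['ft_torque'])
h=np.array([.6057,-.0771]);t,M=tool(); r=t[:2]-h; a0=np.arctan2(r[1],r[0]); rad=np.linalg.norm(r); print(rad,a0, 'bar',-1.394-a0)"
```

```text
time_s: 23.08
eef_pos: [0.4393, -0.1205, 0.0881]
tcp_rot: [0.526, -0.524, 0.474, -0.474]
ft_force: [-1.7, -2.8, -0.6]
grip_width: 0.0177
[-1.70571828 -2.78761738 -0.61331336] [-0.69008293  0.25847783 -0.1661818 ]
0.17194875397276943 -2.886372822792024 bar 1.492372822792024
```

```bash
for i in 1 2; do python3 -m creep '[{"delta_pos":[-0.004,0,-0.0005],"yaw":0.02},{"delta_pos":[-0.006,0,-0.001],"yaw":0.03},{"delta_pos":[-0.006,0,-0.001],"yaw":0.03}]'; done;  python3 -c "
from h import *
h=np.array([.6057,-.0771]);t,M=tool(); r=t[:2]-h; a0=np.arctan2(r[1],r[0]); rad=np.linalg.norm(r); print(rad,a0, 'bar',-1.394-a0)
im=grab_frame('top'); im=im[170:290,300:470]; cv2.imwrite('pics/t7.png',cv2.resize(im,None,fx=4,fy=4,interpolation=cv2.INTER_CUBIC))"
```

```text
time_s: 23.45
eef_pos: [0.4378, -0.1142, 0.0881]
tcp_rot: [0.519, -0.516, 0.482, -0.481]
ft_force: [0.1, -1.5, -1.0]
grip_width: 0.0173
time_s: 23.82
eef_pos: [0.4364, -0.1077, 0.0881]
tcp_rot: [0.512, -0.509, 0.49, -0.489]
ft_force: [-0.6, -1.0, -1.5]
grip_width: 0.0176
0.172069792976375 -2.9629966437577853 bar 1.5689966437577854
```

View pics/t7.png

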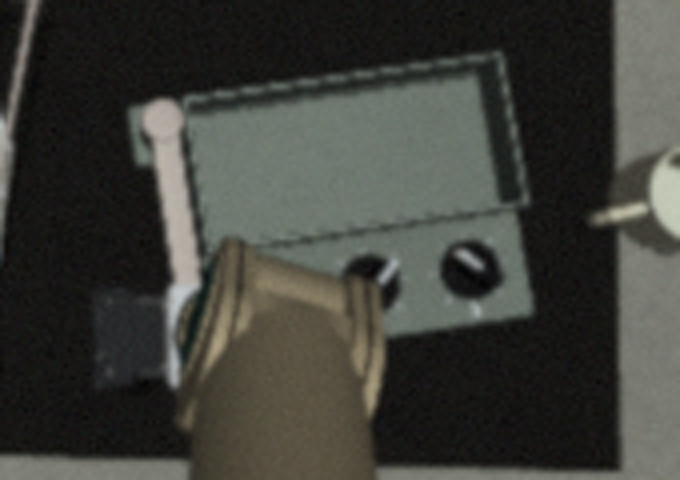

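```bash
for i in 1 2; do python3 -m creep '[{"delta_pos":[-0.004,0,-0.0005],"yaw":0.02},{"delta_pos":[-0.006,0,-0.001],"yaw":0.03},{"delta_pos":[-0.006,0,-0.001],"yaw":0.03}]'; done;  python3 -c "
from h import *
h=np.array([.6057,-.0771]);t,M=tool(); r=t[:2]-h; a0=np.arctan2(r[1],r[0]); rad=np.linalg.norm(r); print(rad,a0, 'bar',-1.394-a0,a0+1.608)"
```

```text
time_s: 24.25
eef_pos: [0.4352, -0.1013, 0.0881]
tcp_rot: [0.504, -0.502, 0.498, -0.496]
ft_force: [-1.3, -0.8, -1.8]
grip_width: 0.0176
time_s: 24.62
eef_pos: [0.4345, -0.0972, 0.0881]
tcp_rot: [-0.496, 0.494, -0.504, 0.505]
ft_force: [0.2, -7.5, -4.5]
grip_width: 0.0177
0.17232766555777598 -3.0247941048065736 bar 1.6307941048065737 -1.4167941048065735
```

```bash
python3 -m creep '[{"delta_pos":[-0.003,0,-0.0005],"yaw":0.01},{"delta_pos":[-0.003,0,-0.0005],"yaw":0.01}]'; python3 -m creep '[{"delta_pos":[-0.0,0,0],"yaw":0},{"delta_pos":[0,0,0],"yaw":0},{"delta_pos":[0,0,0],"yaw":0},{"delta_pos":[0,-0.06,0],"yaw":0},{"delta_pos":[0,-0.1,0],"yaw":0},{"delta_pos":[0,-0.1,0],"yaw":0}]' 0.06;  python3 -c "
from h import *
to([.40,.23,.20],-1.57+.15,False); print(jaw())"
```

```text
time_s: 24.88
eef_pos: [0.4346, -0.0973, 0.0881]
tcp_rot: [-0.493, 0.492, -0.506, 0.509]
ft_force: [-0.8, -11.0, -4.5]
grip_width: 0.0172
time_s: 25.62
eef_pos: [0.4365, -0.0969, 0.1907]
tcp_rot: [-0.495, 0.491, -0.504, 0.511]
ft_force: [0.3, -0.2, -0.2]
grip_width: 0.0598
d [-0.3257  0.0108 -0.0463] yaw -0.18 dist 0.329 j7 -1.37
-1.6002911521012473
```

```bash
python3 -m creep '[{"delta_pos":[-0.06,0,-0.01],"yaw":-0.15},{"delta_pos":[-0.12,0.005,-0.02],"yaw":-0.18},{"delta_pos":[-0.18,0.01,-0.03],"yaw":-0.18},{"delta_pos":[-0.24,0.01,-0.05],"yaw":-0.18},{"delta_pos":[-0.30,0.01,-0.06],"yaw":-0.18},{"delta_pos":[-0.335,0.01,-0.066],"yaw":-0.18},{"delta_pos":[-0.335,0.01,-0.066],"yaw":-0.18},{"delta_pos":[-0.335,0.01,-0.066],"yaw":-0.18},{"delta_pos":[-0.335,0.01,-0.066],"yaw":-0.18}]';  python3 -c "
from h import *
print(jaw());np.save('w8.npy',np.array(K('wrist')[3])); im=grab_frame('wrist'); cv2.imwrite('pics/w8.png',im)"
```

```text
time_s: 26.75
eef_pos: [0.3806, 0.2382, 0.1787]
tcp_rot: [0.537, -0.534, 0.458, -0.465]
ft_force: [-0.2, -0.3, -0.1]
grip_width: 0.06
-1.422800654727049
```

View pics/w8.png

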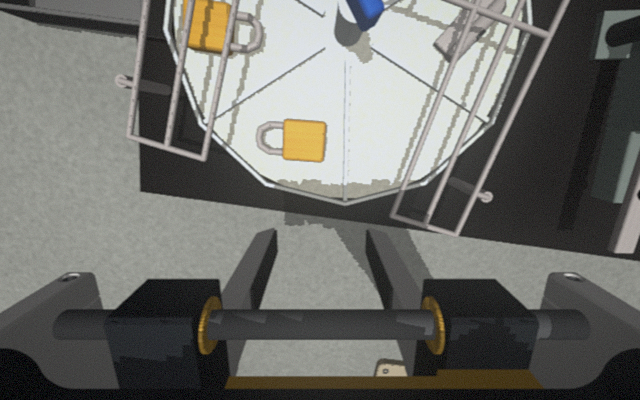

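```bash
cat >> h.py <<'E'
def padlocks(im,P,z):
    hsv=cv2.cvtColor(im,cv2.COLOR_BGR2HSV); m=cv2.inRange(hsv,(15,120,120),(32,255,255))
    m=cv2.morphologyEx(m,cv2.MORPH_CLOSE,np.ones((9,9)))
    m[300:]=0
    for c in cv2.findContours(m,cv2.RETR_EXTERNAL,cv2.CHAIN_APPROX_NONE)[0]:
        if cv2.contourArea(c)<300: continue
        w=np.array([ray('',p[0],z,P)[:2] for p in c],np.float32)
        (cx,cy),s,a=cv2.minAreaRect(w*1000)
        print('pix',c[:,0].mean(0).round(),'centre',round(cx/1000,4),round(cy/1000,4),'size',np.round(s,0),'edge heading mod 90',round(a,1))
E
python3 -c "
from h import *
P=list(K('wrist'));P[3]=np.load('w8.npy'); padlocks(cv2.imread('pics/w8.png'),P,.057)
print(ray('',(262,137),.04,P))"
```

```text
pix [303. 140.] centre 0.435 0.2641 size [43. 45.] edge heading mod 90 4.2
pix [206.  22.] centre 0.5348 0.3764 size [47. 45.] edge heading mod 90 1.2
[0.43056728 0.31337384 0.04      ]
```

```bash
python3 -c "
from h import *
to([.434,.2645,.10],.073)"
```

```text
d [-0.0185  0.1008  0.0556] yaw -1.496 dist 0.117 j7 -2.06
```

```bash
python3 -m creep '[{"delta_pos":[0,0,0.02],"yaw":-0.18},{"delta_pos":[-0.01,0,0.04],"yaw":-0.36},{"delta_pos":[-0.018,0.02,0.056],"yaw":-0.54},{"delta_pos":[-0.018,0.04,0.056],"yaw":-0.72},{"delta_pos":[-0.018,0.07,0.056],"yaw":-0.9},{"delta_pos":[-0.018,0.09,0.056],"yaw":-1.08},{"delta_pos":[-0.018,0.09,0.056],"yaw":-1.26},{"delta_pos":[-0.018,0.09,0.056],"yaw":-1.44},{"delta_pos":[-0.018,0.09,0.056],"yaw":-1.496},{"delta_pos":[-0.018,0.09,0.056],"yaw":-1.496}]' 0.07;  python3 -c "
from h import *
to([.434,.2645,.039],.073)"
```

```text
time_s: 28.05
eef_pos: [0.4348, 0.263, 0.0893]
tcp_rot: [-0.705, 0.708, 0.028, -0.021]
ft_force: [-0.1, -0.3, -0.3]
grip_width: 0.07
d [-0.0014  0.0718  0.0019] yaw -0.002 dist 0.072 j7 -0.9
```

```bash
python3 -m creep '[{"delta_pos":[-0.001,0.04,0.002],"yaw":0},{"delta_pos":[-0.001,0.071,0.002],"yaw":0},{"delta_pos":[-0.001,0.071,0.002],"yaw":0},{"delta_pos":[-0.001,0.071,0.002],"yaw":0}]'; python3 -m creep '[{"delta_pos":[0,0,0],"yaw":0},{"delta_pos":[0,0,0],"yaw":0},{"delta_pos":[0,0,0],"yaw":0},{"delta_pos":[0,0,0],"yaw":0},{"delta_pos":[0,0,0],"yaw":0}]' 0.02 40; python3 -m creep '[{"delta_pos":[0,-0.05,0],"yaw":0},{"delta_pos":[0,-0.1,0],"yaw":0},{"delta_pos":[0,-0.15,0],"yaw":0},{"delta_pos":[0,-0.15,0],"yaw":0}]'
```

```text
time_s: 28.55
eef_pos: [0.4349, 0.2649, 0.0191]
tcp_rot: [-0.705, 0.708, 0.029, -0.021]
ft_force: [0.6, -0.1, 1.0]
grip_width: 0.0698
time_s: 29.18
eef_pos: [0.4351, 0.2651, 0.0197]
tcp_rot: [-0.705, 0.708, 0.029, -0.021]
ft_force: [-1.0, -0.7, 5.7]
grip_width: 0.0458
time_s: 29.68
eef_pos: [0.4354, 0.2671, 0.1729]
tcp_rot: [0.707, -0.707, -0.031, 0.018]
ft_force: [0.4, -0.3, -2.4]
grip_width: 0.0455
```

```bash
python3 -c "
from h import *
to([.5856,-.300,.19],-1.394)"
```

```text
d [ 0.1105  0.0066 -0.5762] yaw 1.463 dist 0.587 j7 -0.83
```

```bash
python3 -m creep '[{"delta_pos":[0.01,0,-0.05],"yaw":0.15},{"delta_pos":[0.02,0,-0.11],"yaw":0.3},{"delta_pos":[0.03,0,-0.17],"yaw":0.45},{"delta_pos":[0.04,0,-0.23],"yaw":0.6},{"delta_pos":[0.06,0,-0.29],"yaw":0.75},{"delta_pos":[0.07,0,-0.35],"yaw":0.9},{"delta_pos":[0.08,0,-0.41],"yaw":1.05},{"delta_pos":[0.09,0,-0.47],"yaw":1.2},{"delta_pos":[0.1,0,-0.53],"yaw":1.35},{"delta_pos":[0.11,0,-0.576],"yaw":1.463}]'; python3 -c "
from h import *
to([.5856,-.300,.10],-1.394)"
```

```text
time_s: 30.92
eef_pos: [0.5833, -0.3029, 0.1725]
tcp_rot: [0.544, -0.538, 0.452, -0.459]
ft_force: [-0.4, 0.1, -2.7]
grip_width: 0.0455
d [-0.0027  0.0941  0.0015] yaw -0.006 dist 0.094 j7 -0.96
```

```bash
python3 -m creep '[{"delta_pos":[-0.003,0.05,0.0015],"yaw":-0.006},{"delta_pos":[-0.003,0.1,0.0015],"yaw":-0.006},{"delta_pos":[-0.003,0.15,0.0015],"yaw":-0.006},{"delta_pos":[-0.003,0.17,0.0015],"yaw":-0.006},{"delta_pos":[-0.003,0.18,0.0015],"yaw":-0.006},{"delta_pos":[-0.003,0.18,0.0015],"yaw":-0.006},{"delta_pos":[-0.003,0.18,0.0015],"yaw":-0.006}]'
```

```text
time_s: 31.8
eef_pos: [0.588, -0.3004, -0.0058]
tcp_rot: [0.546, -0.539, 0.449, -0.459]
ft_force: [-0.3, -0.2, -1.7]
grip_width: 0.0452
```

```bash
python3 -m creep '[{"delta_pos":[0,0.002,0],"yaw":0},{"delta_pos":[0,0.004,0],"yaw":0},{"delta_pos":[0,0.004,0],"yaw":0}]'; python3 -m creep '[{"delta_pos":[0,0,0],"yaw":0},{"delta_pos":[0,0,0],"yaw":0},{"delta_pos":[0,0,0],"yaw":0},{"delta_pos":[0,-0.05,0],"yaw":0},{"delta_pos":[0,-0.1,0],"yaw":0},{"delta_pos":[0,-0.16,0],"yaw":0},{"delta_pos":[0,-0.18,0],"yaw":0},{"delta_pos":[0,-0.18,0],"yaw":0}]' 0.065; python3 -c "
from h import *
to([.50,.235,.19],-1.57+.15,False)
cv2.imwrite('pics/w9.png',grab_frame('wrist'))
"
```

```text
time_s: 32.17
eef_pos: [0.5887, -0.3008, -0.009]
tcp_rot: [0.546, -0.539, 0.449, -0.459]
ft_force: [-0.1, 0.4, 2.7]
grip_width: 0.0457
time_s: 33.17
eef_pos: [0.5866, -0.301, 0.1729]
tcp_rot: [0.546, -0.538, 0.447, -0.46]
ft_force: [-0.0, -0.2, -0.5]
grip_width: 0.0651
d [-0.5429  0.0006  0.0089] yaw 0.026 dist 0.543 j7 -0.96
```

```bash
python3 -c "
from h import *
im=grab_frame('top'); cv2.imwrite('pics/t10.png',im); P=K('top')
m=cv2.inRange(cv2.cvtColor(im,cv2.COLOR_BGR2HSV),(105,130,60),(130,255,255)); m[:, :180]=0;m[:, 310:]=0;m[:180]=0;m[260:]=0
v,u=np.nonzero(m); print(len(u),u.mean(),v.mean())
w=np.array([ray('',(a,b),.148,P)[:2] for a,b in zip(u,v)]); c=w.mean(0); e,V=np.linalg.eigh(np.cov((w-c).T)); print(c,np.sqrt(e*12),np.degrees(np.arctan2(V[1,1],V[0,1])))
m[:]=255
padlocks(im,P,.057)
t,M=tool()
"
```

```text
63 239.17460317460316 210.73015873015873
[0.55442125 0.2303371 ] [0.01345998 0.04206426] -141.65345359731387
pix [  8. 129.] centre 0.8128 1.0144 size [146.  67.] edge heading mod 90 12.6
```

```bash
python3 -c "
from h import *
to([.5540,.2305,.19],-.902)"
```

```text
d [-5.276e-01  2.000e-04  6.300e-02] yaw -0.492 dist 0.531 j7 -0.96
```

```bash
python3 -m creep '[{"delta_pos":[-0.05,0,0],"yaw":0},{"delta_pos":[-0.11,0,0.01],"yaw":-0.1},{"delta_pos":[-0.17,0,0.02],"yaw":-0.2},{"delta_pos":[-0.23,0,0.03],"yaw":-0.3},{"delta_pos":[-0.29,0,0.04],"yaw":-0.4},{"delta_pos":[-0.35,0,0.05],"yaw":-0.492},{"delta_pos":[-0.41,0,0.055],"yaw":-0.492},{"delta_pos":[-0.47,0,0.063],"yaw":-0.492},{"delta_pos":[-0.528,0,0.063],"yaw":-0.492},{"delta_pos":[-0.528,0,0.063],"yaw":-0.492}]' 0.05; python3 -c "
from h import *
to([.5540,.2305,.113],-.902)"
```

```text
time_s: 34.52
eef_pos: [0.5504, 0.2376, 0.1666]
tcp_rot: [0.64, -0.636, 0.302, -0.309]
ft_force: [-0.7, -0.5, -0.1]
grip_width: 0.05
d [ 0.0073  0.0751 -0.0025] yaw 0.01 dist 0.076 j7 -1.44
```

```bash
python3 -m creep '[{"delta_pos":[0.007,0.0,-0.0025],"yaw":0.01},{"delta_pos":[0.007,0.04,-0.0025],"yaw":0.01},{"delta_pos":[0.007,0.075,-0.0025],"yaw":0.01},{"delta_pos":[0.007,0.075,-0.0025],"yaw":0.01},{"delta_pos":[0.007,0.075,-0.0025],"yaw":0.01}]'; python3 -m creep '[{"delta_pos":[0,0,0],"yaw":0},{"delta_pos":[0,0,0],"yaw":0},{"delta_pos":[0,0,0],"yaw":0},{"delta_pos":[0,0,0],"yaw":0}]' 0.0 20; python3 -c "
from h import *
print(jaw(),state()['joint_positions'].round(2),state()['ft_torque'])"
```

```text
time_s: 35.15
eef_pos: [0.5547, 0.2296, 0.0922]
tcp_rot: [0.638, -0.634, 0.305, -0.313]
ft_force: [0.1, 0.1, 0.8]
grip_width: 0.0502
time_s: 35.65
eef_pos: [0.5526, 0.2328, 0.0929]
tcp_rot: [0.639, -0.633, 0.306, -0.311]
ft_force: [-4.2, 4.5, 3.7]
grip_width: 0.016
-0.9026984110939962 [-0.36  0.66 -0.13  1.76  0.12  0.72 -1.46] [ 0.97101146  1.17713201 -0.212561  ]
```

```bash
python3 -m creep '[{"delta_pos":[0,0,0],"yaw":-0.06},{"delta_pos":[0,0,0],"yaw":-0.15},{"delta_pos":[0,0,0],"yaw":-0.27},{"delta_pos":[0,0,0],"yaw":-0.4},{"delta_pos":[0,0,0],"yaw":-0.54},{"delta_pos":[0,0,0],"yaw":-0.68},{"delta_pos":[0,0,0],"yaw":-0.82},{"delta_pos":[0,0,0],"yaw":-0.96},{"delta_pos":[0,0,0],"yaw":-1.08},{"delta_pos":[0,0,0],"yaw":-1.18}]'; python3 -m creep '[{"delta_pos":[0,0,0],"yaw":-0.09},{"delta_pos":[0,0,0],"yaw":-0.09},{"delta_pos":[0,0,0],"yaw":-0.09}]'; python3 -m creep '[{"delta_pos":[0,0,0],"yaw":0},{"delta_pos":[0,0,0],"yaw":0},{"delta_pos":[0,-0.05,0],"yaw":0},{"delta_pos":[0,-0.09,0],"yaw":0},{"delta_pos":[0,-0.09,0],"yaw":0}]' 0.06; python3 -c "
from h import *
print(jaw())
to([.38,.24,.20],-1.42,False)"
```

```text
time_s: 36.9
eef_pos: [0.5566, 0.2317, 0.0929]
tcp_rot: [0.701, -0.699, -0.104, 0.092]
ft_force: [8.9, -0.2, -7.5]
grip_width: 0.0163
time_s: 37.28
eef_pos: [0.557, 0.2319, 0.0928]
tcp_rot: [0.696, -0.694, -0.135, 0.123]
ft_force: [3.0, 1.2, -2.2]
grip_width: 0.0163
time_s: 37.9
eef_pos: [0.5573, 0.2326, 0.1862]
tcp_rot: [0.697, -0.694, -0.137, 0.12]
ft_force: [0.5, -0.3, 0.6]
grip_width: 0.059
0.3658861119992751
d [-0.1631  0.0039  0.0703] yaw 1.786 dist 0.178 j7 -0.41
```

```bash
python3 -c "
from h import *
to([.46,.17,.20],.366)"
```

```text
d [-0.1134  0.0051 -0.0237] yaw -0.0 dist 0.116 j7 -0.41
```

```bash
python3 -m creep '[{"delta_pos":[-0.06,0.005,-0.012],"yaw":0},{"delta_pos":[-0.113,0.005,-0.024],"yaw":0},{"delta_pos":[-0.113,0.005,-0.024],"yaw":0},{"delta_pos":[-0.113,0.005,-0.024],"yaw":0},{"delta_pos":[-0.113,0.005,-0.024],"yaw":0}]' 0.07; python3 -c "
from h import *
P=list(K('wrist'));np.save('w11.npy',P[3]); im=grab_frame('wrist'); cv2.imwrite('pics/w11.png',im); padlocks(im,P,.057)"
```

```text
time_s: 38.52
eef_pos: [0.4616, 0.1708, 0.1785]
tcp_rot: [0.697, -0.693, -0.137, 0.12]
ft_force: [0.3, 0.0, -0.0]
grip_width: 0.0703
pix [300.  79.] centre 0.4019 0.2738 size [44. 46.] edge heading mod 90 74.2
```

View pics/w11.png

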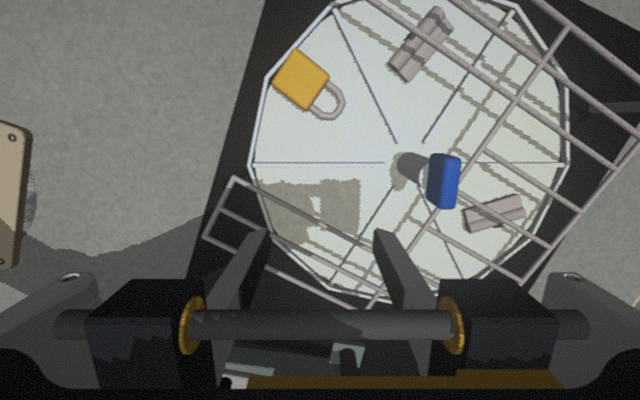

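```bash
python3 -c "
from h import *
to([.4005,.2755,.11],1.295)"
```

```text
d [-0.0216  0.0895  0.1196] yaw -0.929 dist 0.151 j7 -0.4
```

```bash
python3 -m creep '[{"delta_pos":[-0.01,0,0.05],"yaw":-0.18},{"delta_pos":[-0.0216,0,0.1],"yaw":-0.36},{"delta_pos":[-0.0216,0.03,0.12],"yaw":-0.54},{"delta_pos":[-0.0216,0.06,0.12],"yaw":-0.72},{"delta_pos":[-0.0216,0.08,0.12],"yaw":-0.9},{"delta_pos":[-0.0216,0.08,0.12],"yaw":-0.929},{"delta_pos":[-0.0216,0.08,0.12],"yaw":-0.929},{"delta_pos":[-0.0216,0.08,0.12],"yaw":-0.929}]'; python3 -c "
from h import *
P=list(K('wrist')); im=grab_frame('wrist'); padlocks(im,P,.057)
to([.4005,.2755,.039],1.295)"
```

```text
time_s: 39.58
eef_pos: [0.4009, 0.2764, 0.0989]
tcp_rot: [-0.562, 0.567, 0.435, -0.417]
ft_force: [0.1, 0.1, 1.7]
grip_width: 0.0701
pix [319. 208.] centre 0.4003 0.2744 size [43. 46.] edge heading mod 90 75.4
d [-0.0021  0.0813  0.0018] yaw -0.001 dist 0.081 j7 -0.04
```

```bash
python3 -m creep '[{"delta_pos":[-0.001,0.04,0.002],"yaw":0},{"delta_pos":[-0.002,0.08,0.002],"yaw":0},{"delta_pos":[-0.002,0.08,0.002],"yaw":0},{"delta_pos":[-0.002,0.08,0.002],"yaw":0}]'; python3 -m creep '[{"delta_pos":[0,0,0],"yaw":0},{"delta_pos":[0,0,0],"yaw":0},{"delta_pos":[0,0,0],"yaw":0},{"delta_pos":[0,0,0],"yaw":0},{"delta_pos":[0,0,0],"yaw":0}]' 0.02 40; python3 -m creep '[{"delta_pos":[0,-0.05,0],"yaw":0},{"delta_pos":[0,-0.1,0],"yaw":0},{"delta_pos":[0,-0.15,0],"yaw":0},{"delta_pos":[0,-0.16,0],"yaw":0}]'; python3 -c "
from h import *
to([.571,-.2165,.19],1.747)"
```

```text
time_s: 40.12
eef_pos: [0.4008, 0.2765, 0.0201]
tcp_rot: [-0.562, 0.567, 0.436, -0.416]
ft_force: [0.3, 0.0, -0.2]
grip_width: 0.07
time_s: 40.75
eef_pos: [0.4013, 0.2766, 0.0208]
tcp_rot: [-0.562, 0.567, 0.436, -0.416]
ft_force: [-1.1, -0.9, 6.4]
grip_width: 0.0458
time_s: 41.25
eef_pos: [0.3982, 0.2758, 0.1832]
tcp_rot: [-0.562, 0.567, 0.437, -0.414]
ft_force: [0.9, -0.1, -2.2]
grip_width: 0.0456
d [-0.4261  0.0132 -0.3011] yaw -0.454 dist 0.522 j7 0.09
```

```bash
python3 -m creep '[{"delta_pos":[-0.04,0,-0.03],"yaw":0},{"delta_pos":[-0.09,0,-0.06],"yaw":-0.05},{"delta_pos":[-0.14,0,-0.1],"yaw":-0.1},{"delta_pos":[-0.19,0,-0.135],"yaw":-0.15},{"delta_pos":[-0.24,0.0,-0.17],"yaw":-0.2},{"delta_pos":[-0.29,0.0,-0.205],"yaw":-0.3},{"delta_pos":[-0.34,0.0,-0.24],"yaw":-0.4},{"delta_pos":[-0.39,0.0,-0.275],"yaw":-0.454},{"delta_pos":[-0.426,0.01,-0.301],"yaw":-0.454},{"delta_pos":[-0.426,0.01,-0.301],"yaw":-0.454}]'; python3 -c "
from h import *
to([.571,-.2165,.013],1.747)"
```

```text
time_s: 42.5
eef_pos: [0.5691, -0.2213, 0.1678]
tcp_rot: [-0.452, 0.46, 0.55, -0.531]
ft_force: [-1.0, 0.3, -2.6]
grip_width: 0.0458
d [0.0028 0.1763 0.0022] yaw -0.008 dist 0.176 j7 1.48
```

```bash
python3 -m creep '[{"delta_pos":[0.003,0.05,0.002],"yaw":-0.008},{"delta_pos":[0.003,0.1,0.002],"yaw":-0.008},{"delta_pos":[0.003,0.15,0.002],"yaw":-0.008},{"delta_pos":[0.003,0.168,0.002],"yaw":-0.008},{"delta_pos":[0.003,0.173,0.002],"yaw":-0.008},{"delta_pos":[0.003,0.176,0.002],"yaw":-0.008},{"delta_pos":[0.003,0.176,0.002],"yaw":-0.008}]'
```

```text
time_s: 43.38
eef_pos: [0.5722, -0.2166, -0.0068]
tcp_rot: [-0.449, 0.459, 0.552, -0.532]
ft_force: [0.6, -0.9, -1.3]
grip_width: 0.0455
```

```bash
python3 -m creep '[{"delta_pos":[0,0.002,0],"yaw":0},{"delta_pos":[0,0.003,0],"yaw":0},{"delta_pos":[0,0.003,0],"yaw":0}]'; python3 -m creep '[{"delta_pos":[0,0,0],"yaw":0},{"delta_pos":[0,0,0],"yaw":0},{"delta_pos":[0,0,0],"yaw":0},{"delta_pos":[0,-0.05,0],"yaw":0},{"delta_pos":[0,-0.1,0],"yaw":0},{"delta_pos":[0,-0.16,0],"yaw":0},{"delta_pos":[0,-0.2,0],"yaw":0},{"delta_pos":[0,-0.2,0],"yaw":0}]' 0.065; python3 -m creep '[{"delta_pos":[-0.06,0,0.03],"yaw":0},{"delta_pos":[-0.12,0,0.05],"yaw":0},{"delta_pos":[-0.18,0,0.05],"yaw":0},{"delta_pos":[-0.18,0,0.05],"yaw":0}]';python3 -c "
from h import *
print(tool()[0],jaw());np.save('w12.npy',K('wrist')[3]); a=grab_frame('wrist'); b=grab_frame('side'); cv2.imwrite('pics/w12.png',a);cv2.imwrite('pics/s12.png',b)
c=grab_frame('top'); cv2.imwrite('pics/t12.png',c)
im=np.hstack([cv2.resize(b[100:330,240:480],None,fx=1.6,fy=1.6),cv2.resize(c[150:300,170:480],(400,368))]); cv2.imwrite('pics/v12.png',im); print(im.shape)"
```

```text
time_s: 43.75
eef_pos: [0.5731, -0.2169, -0.008]
tcp_rot: [-0.449, 0.46, 0.552, -0.532]
ft_force: [-1.9, -0.8, 7.1]
grip_width: 0.0456
time_s: 44.75
eef_pos: [0.5693, -0.2193, 0.1953]
tcp_rot: [-0.447, 0.462, 0.552, -0.531]
ft_force: [-0.2, -0.6, -0.7]
grip_width: 0.0653
time_s: 45.25
eef_pos: [0.549, -0.4115, 0.1895]
tcp_rot: [-0.45, 0.464, 0.549, -0.53]
ft_force: [-0.6, 0.4, -0.8]
grip_width: 0.0651
[ 0.54895369 -0.41153135  0.18950412] 1.7366200037836608
(368, 784, 3)
```

View pics/v12.png

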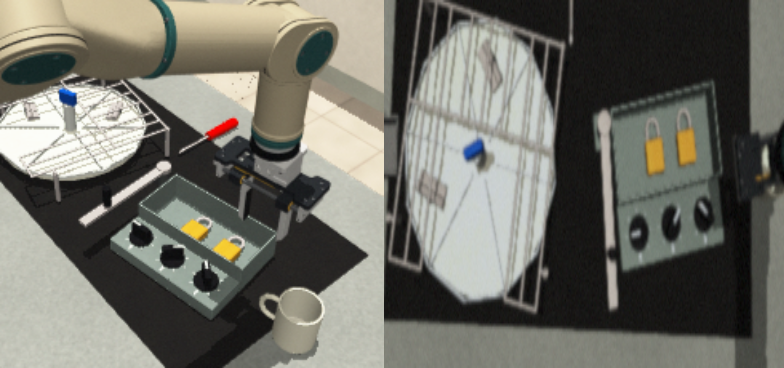

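```bash
python3 -c "
from h import *
to([.4346,-.0973,.2],0.1,False)"
```

```text
d [0.3218 0.0127 0.0615] yaw 1.648 dist 0.328 j7 1.83
```

```bash
python3 -m creep '[{"delta_pos":[0.05,0,0.01],"yaw":0.18},{"delta_pos":[0.1,0,0.02],"yaw":0.36},{"delta_pos":[0.16,0,0.03],"yaw":0.54},{"delta_pos":[0.21,0,0.04],"yaw":0.72},{"delta_pos":[0.27,0.01,0.05],"yaw":0.9},{"delta_pos":[0.322,0.012,0.061],"yaw":1.08},{"delta_pos":[0.322,0.012,0.061],"yaw":1.26},{"delta_pos":[0.322,0.012,0.061],"yaw":1.44},{"delta_pos":[0.322,0.012,0.061],"yaw":1.648},{"delta_pos":[0.322,0.012,0.061],"yaw":1.648}]' 0.05; python3 -c "
from h import *
to([.4346,-.0973,.109],0.1,False)"
```

```text
time_s: 46.65
eef_pos: [0.4342, -0.0955, 0.1793]
tcp_rot: [0.71, -0.703, -0.049, 0.024]
ft_force: [-0.0, -0.8, 0.2]
grip_width: 0.0501
d [-0.0029  0.0917 -0.0026] yaw 0.003 dist 0.092 j7 -0.07
```

```bash
python3 -m creep '[{"delta_pos":[-0.003,0.0,-0.003],"yaw":0},{"delta_pos":[-0.003,0.05,-0.003],"yaw":0},{"delta_pos":[-0.003,0.091,-0.003],"yaw":0},{"delta_pos":[-0.003,0.091,-0.003],"yaw":0},{"delta_pos":[-0.003,0.091,-0.003],"yaw":0}]'; python3 -m creep '[{"delta_pos":[0,0,0],"yaw":0},{"delta_pos":[0,0,0],"yaw":0},{"delta_pos":[0,0,0],"yaw":0},{"delta_pos":[0,0,0],"yaw":0}]' 0.0 20;  python3 -c "
from h import *
h=np.array([.6057,-.0771]);t,M=tool(); r=t[:2]-h; a0=np.arctan2(r[1],r[0])%(2*np.pi)-2*np.pi; rad=np.linalg.norm(r); print(rad,a0)
for k in range(1,11):
  a=a0+(-1.608-a0)*k/9; p=np.append(h+rad*np.array([np.cos(a),np.sin(a)]),t[2]); print(k,(M.T@(p-t)).round(3),round(a0-a,3))"
```

```text
time_s: 47.28
eef_pos: [0.4351, -0.0975, 0.0892]
tcp_rot: [0.71, -0.702, -0.05, 0.025]
ft_force: [0.4, 0.0, 0.3]
grip_width: 0.0501
time_s: 47.78
eef_pos: [0.4377, -0.0975, 0.0899]
tcp_rot: [0.709, -0.702, -0.051, 0.023]
ft_force: [4.7, 0.0, -0.3]
grip_width: 0.0183
0.1692357748654747 -3.020988185194552
1 [ 0.002 -0.    -0.026] -0.157
2 [ 0.009 -0.    -0.052] -0.314
3 [ 0.02   0.    -0.076] -0.471
4 [ 0.034  0.001 -0.099] -0.628
5 [ 0.051  0.001 -0.119] -0.785
6 [ 0.072  0.002 -0.136] -0.942
7 [ 0.095  0.003 -0.149] -1.099
8 [ 0.119  0.004 -0.159] -1.256
9 [ 0.145  0.005 -0.165] -1.413
10 [ 0.172  0.006 -0.167] -1.57
```

```bash
python3 -m creep '[{"delta_pos":[0.002,0,-0.026],"yaw":-0.157},{"delta_pos":[0.009,0,-0.052],"yaw":-0.314},{"delta_pos":[0.02,0,-0.076],"yaw":-0.471},{"delta_pos":[0.034,0.001,-0.099],"yaw":-0.628},{"delta_pos":[0.051,0.001,-0.119],"yaw":-0.785},{"delta_pos":[0.072,0.002,-0.136],"yaw":-0.942},{"delta_pos":[0.095,0.003,-0.149],"yaw":-1.099},{"delta_pos":[0.119,0.004,-0.159],"yaw":-1.256},{"delta_pos":[0.141,0.005,-0.164],"yaw":-1.39},{"delta_pos":[0.141,0.005,-0.164],"yaw":-1.39}]'; python3 -c "
from h import *
h=np.array([.6057,-.0771]);t,M=tool(); r=t[:2]-h; a0=np.arctan2(r[1],r[0]); rad=np.linalg.norm(r); print(rad,a0,'bar',-1.608-a0)
print(M.T@[-np.sin(a0)*.01,np.cos(a0)*.01,0])"
```

```text
time_s: 49.02
eef_pos: [0.5968, -0.2466, 0.0898]
tcp_rot: [-0.512, 0.526, 0.494, -0.467]
ft_force: [0.4, -1.6, 5.8]
grip_width: 0.0175
0.16976556425539915 -1.623477854534119 bar 0.015477854534118984
[ 0.00023683  0.00040743 -0.00998889]
```

```bash
for i in 1 2; do python3 -m creep '[{"delta_pos":[0,0,-0.003],"yaw":-0.015},{"delta_pos":[0,0,-0.004],"yaw":-0.02},{"delta_pos":[0,0,-0.004],"yaw":-0.02}]'; done; python3 -c "
from h import *
h=np.array([.6057,-.0771]);t,M=tool(); r=t[:2]-h; a0=np.arctan2(r[1],r[0]); print('bar',-1.608-a0)"
```

```text
time_s: 49.4
eef_pos: [0.6, -0.2468, 0.0898]
tcp_rot: [-0.507, 0.521, 0.499, -0.473]
ft_force: [-1.2, 0.4, 2.1]
grip_width: 0.0178
time_s: 49.78
eef_pos: [0.6018, -0.2469, 0.0898]
tcp_rot: [-0.503, 0.515, 0.502, -0.479]
ft_force: [-5.5, 1.4, 6.1]
grip_width: 0.0177
bar -0.014245192038145449
```

```bash
python3 -m creep '[{"delta_pos":[0,0,0],"yaw":0},{"delta_pos":[0,0,0],"yaw":0},{"delta_pos":[0,0,0],"yaw":0},{"delta_pos":[0,-0.05,0],"yaw":0},{"delta_pos":[0,-0.08,0],"yaw":0},{"delta_pos":[0,-0.08,0],"yaw":0}]' 0.045; python3 -c "
from h import *
to([.466,-.1735,.19],.1766,False)"
```

```text
time_s: 50.52
eef_pos: [0.6008, -0.2478, 0.1723]
tcp_rot: [-0.502, 0.516, 0.503, -0.478]
ft_force: [0.3, -0.2, -0.2]
grip_width: 0.0446
d [ 0.0693 -0.001   0.1375] yaw 1.358 dist 0.154 j7 1.32
```

```bash
python3 -m creep '[{"delta_pos":[0.02,0,0.04],"yaw":0.18},{"delta_pos":[0.04,0,0.08],"yaw":0.36},{"delta_pos":[0.06,0,0.12],"yaw":0.54},{"delta_pos":[0.069,0,0.1375],"yaw":0.72},{"delta_pos":[0.069,0.0,0.1375],"yaw":0.9},{"delta_pos":[0.069,0.02,0.1375],"yaw":1.08},{"delta_pos":[0.069,0.04,0.1375],"yaw":1.26},{"delta_pos":[0.069,0.08,0.1375],"yaw":1.358},{"delta_pos":[0.069,0.08,0.1375],"yaw":1.358},{"delta_pos":[0.069,0.08,0.1375],"yaw":1.358}]' 0.036; python3 -c "
from h import *
to([.466,-.1735,.048],.1766,False)"
```

```text
time_s: 51.78
eef_pos: [0.4695, -0.1727, 0.088]
tcp_rot: [0.706, -0.702, -0.077, 0.048]
ft_force: [0.5, -0.5, 0.1]
grip_width: 0.0361
d [-0.0062  0.0613 -0.0003] yaw 0.001 dist 0.062 j7 -0.04
```

```bash
python3 -m creep '[{"delta_pos":[-0.006,0.0,0],"yaw":0},{"delta_pos":[-0.006,0.03,0],"yaw":0},{"delta_pos":[-0.006,0.061,0],"yaw":0},{"delta_pos":[-0.006,0.061,0],"yaw":0},{"delta_pos":[-0.006,0.061,0],"yaw":0}]'; python3 -m creep '[{"delta_pos":[0,0,0],"yaw":0},{"delta_pos":[0,0,0],"yaw":0},{"delta_pos":[0,0,0],"yaw":0},{"delta_pos":[0,0,0],"yaw":0}]' 0.0 20;  python3 -c "
from h import *
d=(np.pi+.1766-(jaw()+np.pi/2))%(np.pi); print('dial', d)"
```

```text
time_s: 52.4
eef_pos: [0.4667, -0.1734, 0.028]
tcp_rot: [0.706, -0.702, -0.078, 0.048]
ft_force: [0.3, 1.3, 0.4]
grip_width: 0.036
time_s: 52.9
eef_pos: [0.4672, -0.1737, 0.0287]
tcp_rot: [0.706, -0.702, -0.078, 0.047]
ft_force: [-0.1, 0.0, 6.8]
grip_width: 0.0144
dial 1.5693136531861565
```

```bash
python3 -m creep '[{"delta_pos":[0,0,0],"yaw":-0.18},{"delta_pos":[0,0,0],"yaw":-0.36},{"delta_pos":[0,0,0],"yaw":-0.54},{"delta_pos":[0,0,0],"yaw":-0.72},{"delta_pos":[0,0,0],"yaw":-0.9},{"delta_pos":[0,0,0],"yaw":-1.08},{"delta_pos":[0,0,0],"yaw":-1.26},{"delta_pos":[0,0,0],"yaw":-1.44},{"delta_pos":[0,0,0],"yaw":-1.58},{"delta_pos":[0,0,0],"yaw":-1.58}]';python3 -m creep '[{"delta_pos":[0,0,0],"yaw":0},{"delta_pos":[0,0,0],"yaw":0}]';  python3 -c "
from h import *
d=(np.pi+.1766-(jaw()+np.pi/2)); print('dial', d%np.pi,state()['ft_torque'],state()['joint_positions'].round(2))"
```

```text
time_s: 54.15
eef_pos: [0.4677, -0.1729, 0.0288]
tcp_rot: [-0.442, 0.461, 0.557, -0.531]
ft_force: [1.3, 2.5, 0.9]
grip_width: 0.0137
time_s: 54.4
eef_pos: [0.4677, -0.1729, 0.0288]
tcp_rot: [-0.442, 0.461, 0.556, -0.531]
ft_force: [1.3, 2.1, 0.1]
grip_width: 0.014
dial 3.1340306707896084 [ 0.41884761 -0.09512728 -0.15910864] [ 0.86  0.8  -0.85  2.09  1.    0.67  1.09]
```

```bash
python3 -m creep '[{"delta_pos":[0,0,0],"yaw":0},{"delta_pos":[0,0,0],"yaw":0},{"delta_pos":[0,-0.05,0],"yaw":0},{"delta_pos":[0,-0.1,0],"yaw":0},{"delta_pos":[0,-0.15,0],"yaw":0},{"delta_pos":[0,-0.17,0],"yaw":0},{"delta_pos":[0,-0.17,0],"yaw":0}]' 0.036; python3 -m creep '[{"delta_pos":[0.06,0,0],"yaw":0},{"delta_pos":[0.12,0,0],"yaw":0},{"delta_pos":[0.18,0,0],"yaw":0},{"delta_pos":[0.24,0,0],"yaw":0},{"delta_pos":[0.24,0,0],"yaw":0},{"delta_pos":[0.24,0,0],"yaw":0}]'; python3 -c "
from h import *
b=grab_frame('side');c=grab_frame('top')
im=np.hstack([cv2.resize(b[170:330,300:450],(400,426),interpolation=cv2.INTER_CUBIC),cv2.resize(c[165:285,325:437],(398,426),interpolation=cv2.INTER_CUBIC)]); cv2.imwrite('pics/v13.png',im); cv2.imwrite('pics/t13.png',c)"
```

```text
time_s: 55.28
eef_pos: [0.4608, -0.1753, 0.1997]
tcp_rot: [-0.441, 0.463, 0.556, -0.531]
ft_force: [-0.3, -0.1, -0.4]
grip_width: 0.036
time_s: 56.02
eef_pos: [0.4165, 0.0599, 0.1987]
tcp_rot: [-0.442, 0.462, 0.556, -0.532]
ft_force: [0.4, -0.7, 0.4]
grip_width: 0.0362
```

View pics/v13.png

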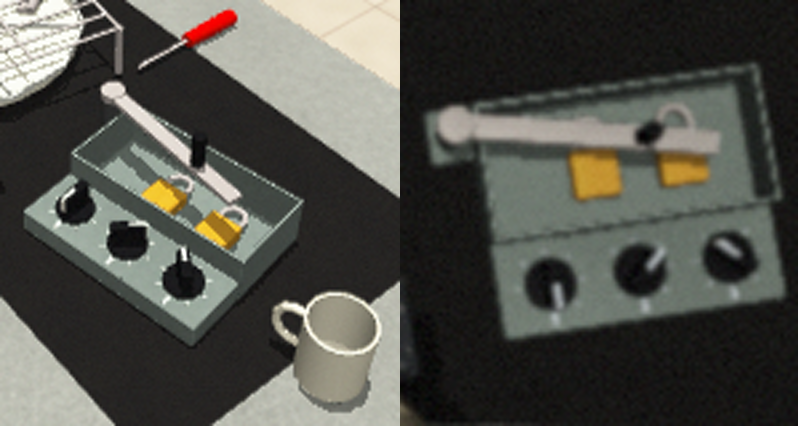

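```bash
python3 -c "
from bench import hand_in
print(hand_in())"
```

```text
the job is handed in; nothing more can be done
None
```

The job is handed in at about 56 s of the 210 s allowed, with everything done in the order asked. Only two padlocks were on the carousel; the full views showed no third.

- **Dials:** I set them to 2, 5 and 3. The gripper read 1.573, 3.926 and 2.353 rad, and a wrist picture gave 1.95, 4.96 and 2.99.
- **Bar:** I swung it to its stop at about 1.42 rad. Once both padlocks were in, I swung it back until it pressed on its zero stop.
- **Padlocks:** both lie flat on the box floor, and the cylinders are still on the carousel.
- **Left dial:** back on zero, reading within about 0.01 rad.

The last side and top pictures show the bar across the box, the dials on 0, 5 and 3, and the mug standing upright. The bin was outside those crops; I never moved the arm near it, but I did not check it at the end. The gripper is clear of everything.

Two things disagreed on the way:
- **Finger height:** the reported TCP height is about 21 mm below the real finger ends. My first grip closed on top of the left dial and only turned it slightly. I found the offset by touching the dial disc with about 25 N and corrected for it from then on.
- **Bar angle:** my first estimate was 0.2 rad off, because the bar's zero position is slanted to the box. I found its real travel by feeling for the stops.

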